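# Griddle breakfast: turn the cakes, turn the heat down, serve the strawberries

## Robot

A 7-joint arm with a two-finger parallel gripper is mounted at the origin on a cart in front of the work surface, level with it; the furniture and walls round the work are solid. World frame = base frame: x ahead of the robot, y to its left, z up, the work surface at z = 0. Lengths are in mm, angles in rad, forces in N, time in s.
With the tool pointing down it reaches from about 400 to 875 mm from the base axis. Payload 4.4 kg.
Tool frame: the origin (TCP) lies midway between the tips of the shut fingers; the grasp point (between the pads) lies 19 mm behind it (ctrl.grip_point_offset is the distance from the TCP to the grasp point, in mm); z points along the fingers, y is the line along which they close (so a half turn about z gives the same grasp; the last joint's range is limited). The gripper opens to 85 mm and grips with 20 to 120 N. Pads are 22 mm wide; open, the fingers measure 114 mm over their backs; the gripper's body (76 mm by 85 mm) begins 54 mm behind the grasp point. The pads swing forward as they close: fully open they stand 13 mm farther back than shut.
Start: joints at [-1.281, 0.628, 0.038, 1.517, -0.027, 0.996, -0.02], TCP at [226.397, 609.313, 203.813] pointing down, gripper open.
Joint ranges: [-3.06, 3.06], [-0.37, 2.12], [-1.25, 1.32], [0.18, 2.47], [-1.1, 4.24], [0.23, 1.98], [-2.94, 2.94]. Speed limits (rad/s): [2.57, 2.57, 3.14, 3.14, 3.14, 3.14, 3.14].

## Interface

Orientations are given as [roll, pitch, yaw] about the fixed x, y, z axes, in that order (R = Rz(yaw) Ry(pitch) Rx(roll)).
In Python, from cell import ctrl gives the robot as it stands.
- The arm moves only by the shell command python3 nudge.py, which reads ROWS from standard input. ROWS is a JSON object whose key "deltas" holds a list of rows, 1 to 12 of them, each of 7 numbers: dx, dy, dz in mm, then a rotation vector rx, ry, rz in rad, then the finger opening in mm; each row shifts and turns the commanded pose from where the row before left it, along the tool's axes as they then stand; what a row does not reach is not made up. A row lasts 1/10 s, in which the tool goes at most 50 mm and 0.15 rad, less where a joint would pass 70% of its speed; a pose out of reach is approached as far as the arm can. The fingers move at their own pace and stop on an object; the grip force is fixed at half the most. Time passes only in rows, so rows that do not move let the fingers close. It prints the time, the measured TCP pose, the force, the opening and the grip force at its end. Input that does not fit is refused with a message, and nothing moves.
- ctrl.read_state(): the state, without advancing time (a new reading comes with each control period).
- ctrl.get_image(name): name is "side" or "top" or "wrist"; returns the picture (420x560x3 uint8, blue, green, red); there is no depth.
- ctrl.calibration(name): a dict with "fx", "fy", "cx", "cy" (pixels), "rvec" (rotation vector, rad) and "tvec" (3), from world to camera coordinates, as OpenCV has them; the wrist camera has in their place "hand_eye" (4x4, takes a point from camera to tool coordinates, whose origin is the TCP and whose axes are the flange's). Camera axes: x right, y down, z forward; pixel columns grow to the right and rows downward; lengths in mm; the calibration is good to about 2 mm. A picture is of the moment at which its call begins: read the wrist's pose just before it. calibration takes no time and is no camera call.
- ctrl.finish_job(): hands the job in; it is judged then, once.
The state is a dict: "clock": time; "qpos": joint angles; "qd": joint speeds; "tau": joint torques, N m; "eef_pos": TCP position; "tool_rot": TCP orientation; "force": force on the tool from outside, world axes, zero at the start; "torque": the same for the moment, N m; "width": finger opening in mm; "gripper_force": force on a finger pad.
Only numpy, scipy, OpenCV 4.12 (cv2) and the standard library are available. Lean on these libraries where they do the work, as an engineer would, in place of code of your own. Each camera call takes 0.05 s, during which the arm holds its last target. There are 200 camera calls.

## Task

The cakes on the griddle are brown underneath: use the turner to turn every one of them over, each lying flat on the plate with its browned face up; they are hot, so the fingers must not touch them. When all are turned, lay the turner back on the dark tray with its blade flat, and turn the heat knob down as far as it goes. To serve with them, tip all the strawberries from the painted breakfast cup into the white bowl, and stand the cup upright on the worktop again.

Things in the scene. Friction and masses are not known exactly. Their poses are not given: they have to be found in the camera images.
- griddle: table-top griddle, fixed, 250 deep (x) by about 520 wide (y). Origin on the worktop under the middle of the dark plate; z up, y left. The plate is level, its top 46 mm above the origin, free from x -120 to +113 mm and y -203 to +203. An upright splash guard with its inner face at x = +113 stands 28 mm above the plate along the back; the side rims stand 9 mm above it; the front is open
- heat_knob (a joint): heat knob on the griddle's right-hand console, in rad: 0 = turned fully down, against its stop; grows as it is turned clockwise seen from above, up to 2.2. It stays where it is left and turns easily
- heat_knob_grip (a point): point on the heat knob's upright axis at the height to grip it (81 mm above the worktop). The grip is a bar 40 long, 14 wide, 32 high, its middle 9 mm below this point; at joint 0 the bar lies along the griddle's x with its white mark towards the robot, and it turns with the joint. The knob's axis stands at griddle x -30, y -256 mm
- turner: steel turner (spatula), 0.2 kg. Origin at the middle of the blade's underside; x to the blade's front edge, z up. Blade 85 long (x), 80 wide, 2.5 thick, bevelled to a thin front edge at x +42.5 mm; behind it a cranked neck and a round beech handle, 18 thick, in the air: it rests level on its blade. A cake stays on the blade up to about 40 degrees of tilt
- turner_grip (a point): point on the axis of the turner's handle where it may be gripped, at (-101, 0, 50) mm in the turner's frame; the handle's axis runs from (-65, 0, 44) to (-175, 0, 62) mm. The turner may pitch some degrees in the grip as its front edge is pressed on something
- tray: dark flat tray on which the turner lies, fixed, 150 (x) by 230 (y), rim 13 high, floor 3 mm above its origin, which is under its middle
- cup: painted breakfast cup holding the strawberries, 0.24 kg. Origin on the worktop under its foot, z up. Its round mouth is centred at (0, 12) mm, outer radius 62 at the rim, 68 high; inside it is a cone, radius 25 at the floor (12 high) and 58 at the rim. Its flat upright ear points to -y: 8 mm thick (x), from y -74 to about -45, z 29 to 63; it can be pinched from above across x
- bowl: plain white serving bowl, empty at the start, loose, 0.42 kg. Origin on the worktop under its middle, z up; rim radius 74, height 58, inner floor 6 mm above the origin, radius about 38 there, walls 4 thick
- cake_1: round griddle cake, 72 across, 14 thick, 70 g, with bevelled rounded edges (the flat faces are 52 across). Origin at its centre; z points out of the pale bubbly face that is up at the start, so z points down once it is turned. The other face is browned. It does not slide easily on the plate
- cake_2: round griddle cake, 72 across, 14 thick, 70 g, with bevelled rounded edges (the flat faces are 52 across). Origin at its centre; z points out of the pale bubbly face that is up at the start, so z points down once it is turned. The other face is browned. It does not slide easily on the plate
- cake_3: round griddle cake, 72 across, 14 thick, 70 g, with bevelled rounded edges (the flat faces are 52 across). Origin at its centre; z points out of the pale bubbly face that is up at the start, so z points down once it is turned. The other face is browned. It does not slide easily on the plate
- cake_4: round griddle cake, 72 across, 14 thick, 70 g, with bevelled rounded edges (the flat faces are 52 across). Origin at its centre; z points out of the pale bubbly face that is up at the start, so z points down once it is turned. The other face is browned. It does not slide easily on the plate
- berry_1: strawberry, about 31 across and 33 long, 18 g, hard; origin in its middle, z towards its green leaves
- berry_2: strawberry, about 31 across and 33 long, 18 g, hard; origin in its middle, z towards its green leaves
- berry_3: strawberry, about 31 across and 33 long, 18 g, hard; origin in its middle, z towards its green leaves
- berry_4: strawberry, about 31 across and 33 long, 18 g, hard; origin in its middle, z towards its green leaves
- berry_5: strawberry, about 31 across and 33 long, 18 g, hard; origin in its middle, z towards its green leaves
- berry_6: strawberry, about 31 across and 33 long, 18 g, hard; origin in its middle, z towards its green leaves

How it is judged (in metres and radians):
On the way, in this order (a step that is already met when the one before it is completed fails the run):
1. every cake lies turned over, flat on the griddle plate (angle between each of cake_1, cake_2, cake_3, cake_4's own z axis and vertical above 3 rad and z of cake_1 in the frame of griddle between 0.048 and 0.058 m and x of cake_1 in the frame of griddle between -0.125 and 0.116 m and y of cake_1 in the frame of griddle between -0.205 and 0.205 m and linear speed of each of cake_1, cake_2, cake_3, cake_4 below 0.03 m/s and z of cake_2 in the frame of griddle between 0.048 and 0.058 m and x of cake_2 in the frame of griddle between -0.125 and 0.116 m and y of cake_2 in the frame of griddle between -0.205 and 0.205 m and z of cake_3 in the frame of griddle between 0.048 and 0.058 m and x of cake_3 in the frame of griddle between -0.125 and 0.116 m and y of cake_3 in the frame of griddle between -0.205 and 0.205 m and z of cake_4 in the frame of griddle between 0.048 and 0.058 m and x of cake_4 in the frame of griddle between -0.125 and 0.116 m and y of cake_4 in the frame of griddle between -0.205 and 0.205 m), for 0.2 s.
2. after that the heat knob is turned down to its stop (value of joint heat_knob below 0.09 rad), for 0.2 s.
At the end, for the whole second after the job is handed in: every cake lies turned over (within 8 degrees of flat) on the griddle plate; the heat knob is within 0.09 rad of its stop; the turner lies on the tray, blade flat; every strawberry is in the bowl; bowl and cup stand upright on the worktop; all is at rest (all of step 1 and value of joint heat_knob below 0.09 rad and x of turner in the frame of tray between -0.075 and 0.075 m and y of turner in the frame of tray between -0.115 and 0.115 m and z of turner in the frame of tray between -0.002 and 0.02 m and angle between turner's own z axis and vertical below 0.2 rad and horizontal distance between each of berry_1, berry_2, berry_3, berry_4, berry_5, berry_6 and bowl below 0.072 m and z of berry_1 in the frame of bowl between 0 and 0.085 m and linear speed of each of berry_1, berry_2, berry_3, berry_4, berry_5, berry_6 below 0.05 m/s and z of berry_2 in the frame of bowl between 0 and 0.085 m and z of berry_3 in the frame of bowl between 0 and 0.085 m and z of berry_4 in the frame of bowl between 0 and 0.085 m and z of berry_5 in the frame of bowl between 0 and 0.085 m and z of berry_6 in the frame of bowl between 0 and 0.085 m and angle between each of bowl, cup's own z axis and vertical below 0.1 rad and height (world z) of each of bowl, cup below 0.01 m and linear speed of each of cup, turner below 0.02 m/s); the robot touches nothing.
It fails at once if the fingers touch a hot cake (contact force between any of cake_1, cake_2, cake_3, cake_4 and the fingers above 0.5 N).
Of cake_1, cake_2, cake_3, cake_4 only 3 to 4 are there at a start; the rules pass over those that are not, and their reading is None.
Of berry_4, berry_5, berry_6 only 1 to 3 are there at a start; the rules pass over those that are not, and their reading is None.
At some moment in a run one of cake_1, cake_2, cake_3, cake_4, bowl may be knocked a few centimetres aside while the robot is not near it.
It also fails if it takes over 200 s, if anything falls off the work surface, if the arm or the gripper's body presses on something with over 40 N, if the wrist force passes 120 N, or if a joint passes its speed limit or range.

## Working session

There is one attempt and no reset: what is moved stays moved. The work goes in short steps, Python scripts to look and compute and a shell command to move; the robot and the scene stay as the last step left them, time stands still between calls to the robot, and variables do not carry over. Pictures are saved under pics/ and viewed, at most 14 in all, crops included, and the job is handed in when it is done.

```bash
ls; mkdir -p pics; python3 - <<'E'
from cell import ctrl
import cv2,numpy as np
s=ctrl.read_state();print(s['clock'],s['eef_pos'],s['tool_rot'],s['width'])
for n in ['top','side']:
    im=ctrl.get_image(n);cv2.imwrite(f'pics/{n}0.png',im);c=ctrl.calibration(n);print(n,c)
    R=cv2.Rodrigues(np.array(c['rvec'],float))[0];print(-R.T@np.array(c['tvec']).ravel())
print(ctrl.calibration('wrist'))
E
```

```text
cell.py
nudge.py
pics
0.0 [226.15983783 608.66642668 202.872767  ] [-3.13967920e+00  2.04482868e-05  2.78580528e+00] 85.36608818528042
top {'fx': 395.36585922810735, 'fy': 395.36585922810735, 'cx': 287.24283849355817, 'cy': 215.33973103508757, 'rvec': array([ 2.16450895, -2.19079736,  0.06631619]), 'tvec': array([  50.22441183,  557.8855063 , 1191.59094161])}
[ 469.10128586   28.50945568 1229.95076989]
side {'fx': 476.1807331581896, 'fy': 476.1807331581896, 'cx': 277.1637794050943, 'cy': 217.3673309071215, 'rvec': array([ 0.09759541, -2.66207712,  1.54536895]), 'tvec': array([ 529.94287878,   49.91187509, 1240.71220267])}
[ 423.25140702 1093.63073423  668.97494983]
{'fx': 336.95416529606, 'fy': 336.95416529606, 'cx': 272.80303039508186, 'cy': 210.55039427677818, 'hand_eye': array([[ 1.64016136e-04, -9.57213485e-01, -2.89382649e-01,
         7.39710201e+01],
       [ 9.99999730e-01, -5.01637091e-05,  7.32709688e-04,
        -2.24958598e-02],
       [-7.15876101e-04, -2.89382691e-01,  9.57213218e-01,
        -1.70077055e+02],
       [ 0.00000000e+00,  0.00000000e+00,  0.00000000e+00,
         1.00000000e+00]])}
```
View pics/top0.png

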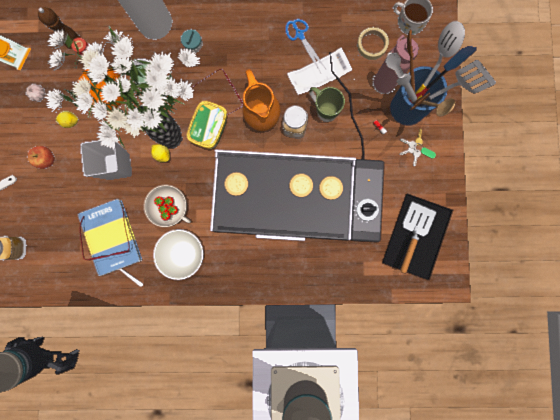

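View pics/side0.png

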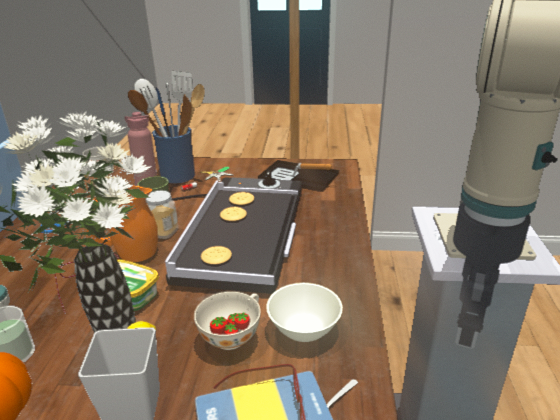

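```bash
cat > h.py <<'E'
import numpy as np,cv2
from scipy.spatial.transform import Rotation as Rot
from scipy.optimize import least_squares
from cell import ctrl
def cam(n,st=None):
    c=ctrl.calibration(n)
    if n=='wrist':
        s=st or ctrl.read_state();H=np.array(c['hand_eye'])
        T=np.eye(4);T[:3,:3]=Rot.from_euler('xyz',s['tool_rot']).as_matrix();T[:3,3]=s['eef_pos']
        W=np.linalg.inv(T@H);R,t=W[:3,:3],W[:3,3]
    else: R=cv2.Rodrigues(np.array(c['rvec'],float))[0];t=np.array(c['tvec'],float).ravel()
    return R,t,c
def proj(n,p,st=None):
    R,t,c=cam(n,st);q=np.atleast_2d(p)@R.T+t
    return np.c_[c['fx']*q[:,0]/q[:,2]+c['cx'],c['fy']*q[:,1]/q[:,2]+c['cy']]
def onz(n,uv,z,st=None):
    R,t,c=cam(n,st);uv=np.atleast_2d(np.array(uv,float))
    d=np.c_[(uv[:,0]-c['cx'])/c['fx'],(uv[:,1]-c['cy'])/c['fy'],np.ones(len(uv))]@R
    o=-R.T@t;return o+d*((z-o[2])/d[:,2:])
def tri(obs): # [(name,uv,state)]
    f=lambda p:np.concatenate([proj(n,p,s)[0]-np.array(uv) for n,uv,s in obs])
    r=least_squares(f,[550,0,50]);return r.x,np.abs(r.fun).max()
def crop(im,x0,y0,x1,y1,k,name):
    cv2.imwrite('pics/'+name,cv2.resize(im[y0:y1,x0:x1],None,fx=k,fy=k,interpolation=cv2.INTER_CUBIC))
def RT(s=None):
    s=s or ctrl.read_state();return Rot.from_euler('xyz',s['tool_rot']),np.array(s['eef_pos'])
E
python3 - <<'E'
from h import *
t=cv2.imread('pics/top0.png');s=cv2.imread('pics/side0.png')
crop(t,205,145,460,285,3.1,'c1.png')
crop(s,165,155,345,290,4.4,'c2.png')
for n,im in(('top',t),('side',s)):
    hsv=cv2.cvtColor(im,cv2.COLOR_BGR2HSV)
    m=cv2.inRange(hsv,(12,60,170),(32,255,255))
    k,l,st,ce=cv2.connectedComponentsWithStats(m)
    for i in range(1,k):
        if st[i,4]>120: print(n,st[i],ce[i].round(1),onz(n,ce[i],58)[0].round(1))
E
```

```text
top [ 458    0  102   99 7204] [513.3  39.7] [1084.  -652.6   58. ]
top [358  27  31  29 225] [373.2  41.6] [1086.  -226.4   58. ]
top [  0  39  15  24 204] [ 5.3 50.8] [1077.4  910.2   58. ]
top [243  69  32  49 442] [257.1  96.1] [920.6 130.4  58. ]
top [462  93  94  19 659] [514.8 100.3] [ 894.7 -646.9   58. ]
top [ 463   96   97   99 7108] [512.4 151.1] [ 739.5 -631.5   58. ]
top [186 100  41  48 491] [206.1 123.3] [838.8 285.8  58. ]
top [ 56 111  22  15 231] [ 65.5 118.2] [861.2 716.1  58. ]
top [151 144  18  17 242] [159.3 152.4] [751.4 427.2  58. ]
top [225 172  23  24 424] [235.9 183.5] [653.1 195.7  58. ]
top [290 174  23  23 430] [300.9 184.9] [646.3   1.   58. ]
top [320 176  23  24 427] [330.9 187.3] [638.  -88.3  58. ]
top [  336   192   224   228 27112] [465.3 329.5] [ 217.9 -468.3   58. ]
top [  84  218   51   38 1087] [107.9 235.5] [502.1 578.1  58. ]
top [  0 237  11  22 185] [  5.5 247.5] [470.1 884.7  58. ]
top [402 239  15  34 138] [409.2 255.7] [ 432.4 -313.8   58. ]
top [    0   305   266   115 25262] [137.2 361.4] [135.4 484.3  58. ]
side [ 189   99  101   70 
[... 164 characters left out ...]
5.4   58. ]
side [117 135  13  21 133] [124.5 144.6] [1125.5 -476.5   58. ]
side [229 192  25  13 247] [241.1 197.8] [639.1 -79.3  58. ]
side [220 207  27  14 286] [232.8 213.3] [647.5  10.3  58. ]
side [120 210  29  26 397] [136.7 223.3] [886.8  74.   58. ]
side [201 246  31  18 432] [215.7 254.6] [654.5 204.5  58. ]
side [ 372  250   52  143 3941] [397.5 303.6] [264.7 353.4  58. ]
side [117 260  41  35 313] [142.3 274.6] [798.6 289.4  58. ]
side [ 494  284   66  136 6183] [535.  362.1] [ 57.5 490.5  58. ]
side [127 320  29  10 157] [141.  324.7] [748.9 443.3  58. ]
side [  0 352  25  59 958] [  9.  377.1] [927.1 580.2  58. ]
side [ 231  379   56   41 1751] [258.2 401.2] [508.6 599.9  58. ]
```

View pics/c1.png

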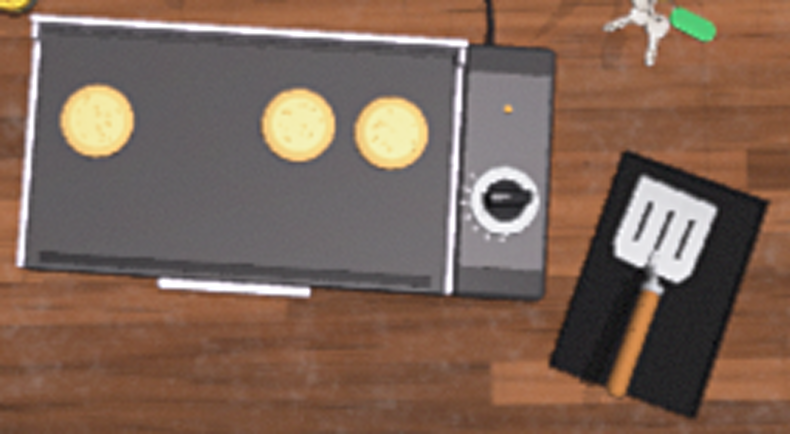

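View pics/c2.png

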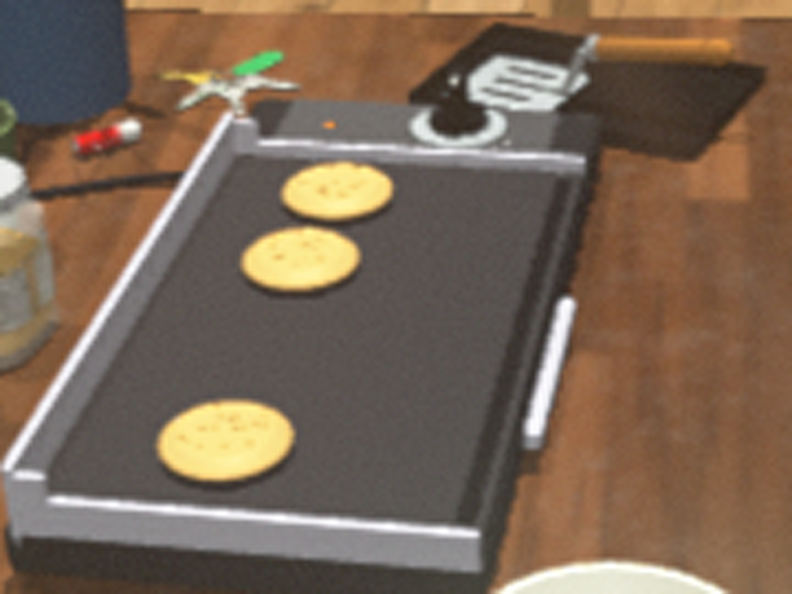

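```bash
python3 - <<'E'
from h import *
C=lambda *p:np.array(p,float)/3.1+[205,145]-0.34
S=lambda *p:np.array(p,float)/4.4+[165,155]-0.39
g=onz('top',[C(37,20),C(465,45)],74);print('guard',g.round(1),np.degrees(np.arctan2(*(g[0]-g[1])[:2])))
l=onz('top',[C(38,40),C(20,266)],55);print('L',l.round(1),np.degrees(np.arctan2(*(l[0]-l[1])[1::-1])))
r=onz('top',[C(463,48),C(450,291)],55);print('R',r.round(1),np.degrees(np.arctan2(*(r[0]-r[1])[1::-1])))
print('knob',onz('top',[C(507,200)],88))
for nm,a,b in(('collar',(653,287),(597,47)),('end',(618,390),(733,51)),('cakeA',(97,121),(226,440)),('B',(298,125),(301,259)),('C',(392,133),(337,192)),('knobtop',(507,200),(455,112))):
    print(nm,tri([('top',C(*a),None),('side',S(*b),None)]))
print('blade corners',onz('top',[C(643,175),C(718,208),C(690,283),C(615,250)],5).round(1))
print('tray corners',onz('top',[C(626,151),C(768,202),C(697,417),C(550,363)],10).round(1))
E
```

```text
guard [[ 748.7  250.8   74. ]
 [ 718.5 -158.4   74. ]] 4.225894667284498
L [[733.5 253.4  55. ]
 [513.6 270.4  55. ]] -4.420825675975543
R [[ 719.7 -159.5   55. ]
 [ 484.7 -141.4   55. ]] -4.3881287266044575
knob [[ 568.42115406 -191.69848699   88.        ]]
collar (array([ 485.50677295, -337.03252213,   47.37262853]), np.float64(0.32647467138929187))
end (array([ 387.79854881, -295.75878282,   63.59067163]), np.float64(0.7445047712753308))
cakeA (array([655.06615601, 196.58569081,  52.38855589]), np.float64(0.49391363888975093))
B (array([648.01924527,   1.4918475 ,  52.50107647]), np.float64(0.34269382967923434))
C (array([639.51317098, -89.35081337,  51.27907992]), np.float64(0.4597532761865466))
knobtop (array([ 573.13698714, -197.26136562,   58.41162578]), np.float64(0.7301310335742528))
blade corners [[ 599.  -344.1    5. ]
 [ 564.9 -417.5    5. ]
 [ 490.5 -386.9    5. ]
 [ 524.3 -313.7    5. ]]
tray corners [[ 622.8 -326.5   10. ]
 [ 569.9 -465.3   10. ]
 [ 359.  -387.1   10. ]
 [ 413.3 -244.7   10. ]]
```

```bash
cat > lg.py <<'E'
from cell import ctrl
import json,numpy as np
s=ctrl.read_state()
open('log.txt','a').write(json.dumps([list(map(float,s[k])) for k in('qpos','eef_pos','tool_rot')])+'\n')
print(round(s['clock'],1),np.round(s['qpos'],3),np.round(s['eef_pos'],1),np.round(s['tool_rot'],3))
E
python3 lg.py
echo '{"deltas": [[-41, -27, 0, 0, 0, 0, 85], [-41, -27, 0, 0, 0, 0, 85], [-41, -27, 0, 0, 0, 0, 85], [-41, -27, 0, 0, 0, 0, 85], [-41, -27, 0, 0, 0, 0, 85], [-41, -27, 0, 0, 0, 0, 85], [-41, -27, 0, 0, 0, 0, 85]]}' | python3 nudge.py; python3 lg.py
echo '{"deltas": [[-22, -43, 0, 0, 0, 0, 85], [-22, -43, 0, 0, 0, 0, 85], [-22, -43, 0, 0, 0, 0, 85], [-22, -43, 0, 0, 0, 0, 85]]}' | python3 nudge.py; python3 lg.py
echo '{"deltas": [[-22, -43, 0, 0, 0, 0, 85], [-22, -43, 0, 0, 0, 0, 85], [-22, -43, 0, 0, 0, 0, 85], [-22, -43, 0, 0, 0, 0, 85], [-22, -43, 0, 0, 0, 0, 85]]}' | python3 nudge.py; python3 lg.py
echo '{"deltas": [[0, 0, 0, 0, 0.15, 0, 85], [0, 0, 0, 0, 0.15, 0, 85], [0, 0, 0, 0, 0.15, 0, 85], [0, 0, 0, 0, 0, 0, 85]]}' | python3 nudge.py; python3 lg.py
echo '{"deltas": [[0, 0, 0, 0.15, 0, 0, 85], [0, 0, 0, 0.15, 0, 0, 85], [0, 0, 0, 0.15, 0, 0, 85], [0, 0, 0, 0, 0, 0, 85]]}' | python3 nudge.py; python3 lg.py
echo '{"deltas": [[0, 0, 0, 0, 0, 0.15, 85], [0, 0, 0, 0, 0, 0.15, 85], [0, 0, 0, 0, 0, 0.15, 85], [0, 0, 0, 0, 0, 0, 85]]}' | python3 nudge.py; python3 lg.py
```

```text
0.1 [-1.281  0.629  0.038  1.518 -0.027  0.996 -0.02 ] [226.2 608.8 203. ] [-3.14   0.     2.786]
clock: 0.8
eef_pos: [430.3, 330.3, 203.6]
tool_rot: [-3.141, -0.0, 2.786]
force: [0.4, 1.4, -0.0]
width: 85.3
gripper_force: 0.0
0.8 [-0.737  0.474  0.045  1.82  -0.027  0.848  0.536] [430.3 330.3 203.6] [-3.141 -0.     2.786]
clock: 1.2
eef_pos: [451.9, 138.3, 203.6]
tool_rot: [-3.141, -0.0, 2.786]
force: [1.5, 0.3, -0.6]
width: 85.1
gripper_force: 0.0
1.2 [-0.402  0.379  0.062  1.997 -0.033  0.768  0.894] [451.9 138.3 203.6] [-3.141 -0.     2.786]
clock: 1.7
eef_pos: [480.1, -101.4, 203.7]
tool_rot: [3.141, -0.0, 2.786]
force: [2.3, -0.6, 0.1]
width: 85.0
gripper_force: 0.0
1.7 [ 0.079  0.404  0.099  1.953 -0.055  0.787  1.425] [ 480.1 -101.4  203.7] [ 3.141 -0.     2.786]
clock: 2.1
eef_pos: [481.5, -100.8, 198.5]
tool_rot: [-3.14, -0.459, 2.783]
force: [-0.9, 0.7, 0.4]
width: 85.1
gripper_force: 0.0
2.1 [ 0.155  0.687  0.079  1.541 -0.108  1.374  1.487] [ 481.5 -100.8  198.5] [-3.14  -0.459  2.783]
clock: 2.5
eef_pos: [480.9, -91.5, 201.7]
tool_rot: [-2.695, -0.454, 2.801]
force: [-0.9, 0.2, 0.3]
width: 84.9
gripper_force: 0.0
2.5 [-0.15   0.749  0.161  1.511  0.17   1.452  1.265] [480.9 -91.5 201.7] [-2.695 -0.454  2.801]
clock: 2.9
eef_pos: [479.9, -99.5, 204.2]
tool_rot: [-2.553, -0.222, 2.372]
force: [0.1, 0.6, 0.6]
width: 84.7
gripper_force: 0.0
2.9 [-0.214  0.759  0.302  1.514  0.104  1.438  0.893] [479.9 -99.5 204.2] [-2.553 -0.222  2.372]
```

```bash
cat > kin.py <<'E'
import numpy as np,json,itertools
from scipy.spatial.transform import Rotation as Rot
from scipy.optimize import least_squares
E=Rot.from_euler
def fk(q,p,sg):
    d1,a1,d3,a3,d5,a5,d7,a7,o7,o1=p
    R=E('z',sg[0]*q[0]+o1);x=R.apply([a1,0,d1])
    R=R*E('y',q[1])*E('z',sg[1]*q[2]);x=x+R.apply([a3,0,d3])
    R=R*E('y',q[3]);x=x+R.apply([a5,0,0])
    R=R*E('z',sg[2]*q[4]);x=x+R.apply([0,0,d5])
    R=R*E('y',q[5]);x=x+R.apply([a7,0,0])
    R=R*E('z',sg[3]*q[6]+o7);x=x+R.apply([0,0,d7])
    return x,R
def fit():
    L=[json.loads(l) for l in open('log.txt')]
    best=None
    for sg in itertools.product([-1,1],repeat=4):
      for o7 in(0,3.14):
        def f(p):
            r=[]
            for q,e,t in L:
                x,R=fk(q,p,sg);r+=list((x-e));r+=list(300*(R.inv()*E('xyz',t)).as_rotvec())
            return np.array(r)
        s=least_squares(f,[300,0,350,0,350,0,250,0,o7,0],max_nfev=60)
        if best is None or s.cost<best[0]: best=(s.cost,s.x,sg,np.abs(s.fun).max())
    return best
if __name__=='__main__':
    b=fit();print(b);json.dump([list(b[1]),list(b[2])],open('kin.json','w'))
E
python3 kin.py
```

```text
(np.float64(123.99347825677192), array([ 3.00765031e+02, -7.22600539e+01,  5.92560590e+02,  2.95009266e+01,
        4.05214203e+02, -5.03168130e+01,  3.80221690e+02,  1.88585721e+01,
        1.52928797e+00, -4.45710973e-02]), (-1, -1, -1, -1), np.float64(7.172216652031476))
```

```bash
cat > kin.py <<'E'
import numpy as np,json,itertools
from scipy.spatial.transform import Rotation as Rot
from scipy.optimize import least_squares
E=Rot.from_euler
P0=np.array([284.8,0,420.8,-11.8,314.4,-12.7,167.4+155,0,0,0],float)
def fk(q,p):
    d1,y1,d3,y3,d5,y5,d7,y7,o7,o1=p
    R=E('z',-q[0]+o1);x=R.apply([0,y1,d1])
    R=R*E('y',q[1])*E('z',-q[2]);x=x+R.apply([0,y3,d3])
    R=R*E('y',q[3]);x=x+R.apply([0,y5,0])
    R=R*E('z',-q[4]);x=x+R.apply([0,0,d5])
    R=R*E('y',q[5]);x=x+R.apply([0,y7,0])
    R=R*E('z',-q[6]+o7);x=x+R.apply([0,0,d7])
    return x,R
def fit():
    L=[json.loads(l) for l in open('log.txt')]
    best=None
    for o7 in(0,1.57,3.14,-1.57):
        def f(p):
            r=[]
            for q,e,t in L:
                x,R=fk(q,p);r+=list((x-e));r+=list(300*(R.inv()*E('xyz',t)).as_rotvec())
            return np.array(r+list((p-P0)[:8]/20))
        p=P0.copy();p[8]=o7
        s=least_squares(f,p)
        if best is None or s.cost<best[0]: best=(s.cost,s.x,np.abs(s.fun).max(),s.fun)
    return best
LO=np.array([-3.06,-.37,-1.25,.18,-1.1,.23,-2.94]);HI=np.array([3.06,2.12,1.32,2.47,4.24,1.98,2.94])
def ik(x,R,q0,p=None):
    p=np.array(json.load(open('kin.json'))) if p is None else p
    q0=np.array(q0,float)
    def f(q):
        y,S=fk(q,p);return np.r_[(y-x)/10,20*(S.inv()*R).as_rotvec(),0.02*(q-q0)]
    s=least_squares(f,np.clip(q0,LO+.01,HI-.01),bounds=(LO,HI));y,S=fk(s.x,p)
    return s.x,np.linalg.norm(y-x),np.linalg.norm((S.inv()*R).as_rotvec())
if __name__=='__main__':
    b=fit();print(b[0],b[1].round(3),b[2]);print(b[3][:42].reshape(7,6).round(1));json.dump(list(b[1]),open('kin.json','w'))
E
python3 kin.py
```

```text
36.416986020407066 [337.421  -9.753 556.045  -9.289 383.767 -10.189 375.016   1.212   1.571
   0.   ] 6.762246621749549
[[-0.2 -0.4  0.3  0.   0.   0. ]
 [-0.2 -0.1 -0.1 -0.   0.   0. ]
 [-0.  -0.  -0.3 -0.   0.   0. ]
 [-0.2 -0.1 -0.2 -0.  -0.   0. ]
 [ 0.3 -0.3  0.2 -0.   0.  -0. ]
 [ 0.1  0.3 -0.1 -0.   0.  -0. ]
 [-0.   0.   0.2 -0.   0.  -0. ]]
```

```bash
cat > plan.py <<'E'
from kin import *
G=np.array([618,55,0.]);GY=-0.076
def g2w(v): return G+E('z',GY).apply(v)
def tool(al,fl):  # rotation of tool in turner frame, tool z=(sin al,0,-cos al)
    z=np.array([np.sin(al),0,-np.cos(al)]);x=np.array([np.cos(al),0,np.sin(al)])*(1 if fl else -1)
    return Rot.from_matrix(np.c_[x,np.cross(z,x),z])
def pose(o,R,al,fl,gp=(-101,0,50)):
    Rt=R*tool(al,fl);return o+R.apply(gp)+19*Rt.apply([0,0,1]),Rt
def roll(gx,gy,th,dy=0,h=3,pz=46):
    R=E('z',GY+dy)*E('x',th)
    return g2w([gx,gy-40,pz+h])-R.apply([0,-40,0]),R
E
cat > scan.py <<'E'
from plan import *
q=json.loads(open('log.txt').readlines()[3])[0]
seeds=[np.array(q)+np.array([0,0,a,0,b,0,c]) for a in(-.5,0,.5) for b in(0,1.5,3) for c in(0,-2.5)]
for fl in(0,1):
  for al in(0,.35,.7,1.0):
    for dy in(-.3,0,.3):
      out=[]
      x,R=pose(np.array([546,-363,3.]),E('z',-.391),al,fl)
      sols=[ik(x,R,np.clip(s,LO,HI)) for s in seeds];sols=[s for s in sols if s[1]<1 and s[2]<.01]
      if not sols: print(fl,al,dy,'no pick');continue
      q0=min(sols,key=lambda s:-np.min(np.minimum(s[0]-LO,HI-s[0])))[0]
      for gx,gy in((35,165),(35,-51),(-60,-60)):
        qq=q0;bad=None
        for th in np.radians([0,20,40,60,80,95]):
          o,RR=roll(gx,gy,th,dy);x,R=pose(o,RR,al,fl)
          qq,e,er=ik(x,R,qq)
          if e>2 or er>.02: bad=(round(np.degrees(th)),round(e),round(er,2));break
        out.append(bad or ('ok',round(float(np.min(np.minimum(qq-LO,HI-qq))),2)))
      print(fl,al,dy,out)
E
python3 scan.py
```

```text
0 0 -0.3 [(60, 3, np.float64(0.05)), ('ok', 0.0), ('ok', 0.0)]
0 0 0 [('ok', 0.0), ('ok', 0.0), ('ok', 0.0)]
0 0 0.3 [('ok', 0.0), ('ok', 0.0), ('ok', 0.0)]
0 0.35 -0.3 [('ok', 0.0), (80, 11, np.float64(0.16)), (20, 4, np.float64(0.04))]
0 0.35 0 [(80, 6, np.float64(0.09)), ('ok', 0.0), ('ok', 0.0)]
0 0.35 0.3 [('ok', 0.0), ('ok', 0.0), ('ok', 0.02)]
0 0.7 -0.3 no pick
0 0.7 0 no pick
0 0.7 0.3 no pick
0 1.0 -0.3 no pick
0 1.0 0 no pick
0 1.0 0.3 no pick
1 0 -0.3 [(40, 2, np.float64(0.04)), ('ok', 0.0), ('ok', 0.0)]
1 0 0 [('ok', 0.0), ('ok', 0.07), ('ok', 0.11)]
1 0 0.3 [('ok', 0.01), ('ok', 0.17), ('ok', 0.23)]
1 0.35 -0.3 [('ok', 0.0), (80, 11, np.float64(0.16)), (20, 4, np.float64(0.04))]
1 0.35 0 [(80, 6, np.float64(0.09)), (20, 2, np.float64(0.03)), (40, 7, np.float64(0.09))]
1 0.35 0.3 [(0, 2, np.float64(0.02)), (0, 3, np.float64(0.04)), (20, 10, np.float64(0.13))]
1 0.7 -0.3 no pick
1 0.7 0 no pick
1 0.7 0.3 no pick
1 1.0 -0.3 no pick
1 1.0 0 no pick
1 1.0 0.3 no pick
```

```bash
cat > scan2.py <<'E'
from plan import *
import sys
q=json.loads(open('log.txt').readlines()[3])[0]
seeds=[np.array(q)+np.array([0,0,a,0,b,0,c]) for a in(-.5,0,.5) for b in(0,1.5,3) for c in(0,-2.5)]
def rollL(gx,gy,th,dy,sd,h=3):
    R=E('z',GY+dy)*E('x',sd*th);return g2w([gx,gy-sd*40,46+h])-R.apply([0,-sd*40,0]),R
for sd in(1,-1):
 for fl in(0,1):
  for al in(-.2,0,.2):
    for dy in(-.6,-.3,0,.3,.6):
      out=[]
      for gx,gy in((35,165),(35,-51),(-60,-60)):
        o,RR=rollL(gx,gy,0,dy,sd);x,R=pose(o,RR,al,fl)
        best=(-1,'none')
        for s in seeds:
          qq,e,er=ik(x,R,np.clip(s,LO,HI))
          if e>1 or er>.01: continue
          m=np.min(np.minimum(qq-LO,HI-qq))
          if m<.05: continue
          q1=qq;qs=[];t=0
          for th in np.radians(np.arange(10,101,10)):
            o,RR=rollL(gx,gy,th,dy,sd);x2,R2=pose(o,RR,al,fl)
            qq,e,er=ik(x2,R2,qq)
            if e>2 or er>.02: break
            t=round(np.degrees(th));m=min(m,np.min(np.minimum(qq-LO,HI-qq)))
          if (t+m)>best[0]: best=(t+m,q1.round(1).tolist(),qq.round(1).tolist())
        out.append(round(float(best[0]),2))
        if best[0]>100.15:print('    ',gx,gy,best[1:])
      print(sd,fl,al,dy,out)
E
python3 scan2.py > s2.txt; grep -v '    ' s2.txt; grep '    ' s2.txt|head -20
```

```text
Still running in the background as job /tmp/bash_jobs.1000/35518542bc3b (pid 693). You'll get a notice when it ends.
```

```bash
kill -- -$(cat /tmp/bash_jobs.1000/35518542bc3b/pid); cat s2.txt | cut -c1-200; nproc
```

```text
4
```

```bash
cat >> kin.py <<'E'
PK=np.array(json.load(open('kin.json')))
def _rz(a):c,s=np.cos(a),np.sin(a);return np.array([[c,-s,0],[s,c,0],[0,0,1]])
def _ry(a):c,s=np.cos(a),np.sin(a);return np.array([[c,0,s],[0,1,0],[-s,0,c]])
def fkj(q):
    d1,y1,d3,y3,d5,y5,d7,y7,o7,o1=PK
    R=np.eye(3);x=np.zeros(3);ax=[];og=[]
    for i,(t,off) in enumerate(zip('zyzyzyz',([0,y1,d1],[0,0,0],[0,y3,d3],[0,y5,0],[0,0,d5],[0,y7,0],[0,0,d7]))):
        u=R[:,2]*-1 if t=='z' else R[:,1];ax.append(u);og.append(x)
        R=R@(_rz(-q[i]+(o1 if i==0 else o7 if i==6 else 0)) if t=='z' else _ry(q[i]));x=x+R@np.array(off,float)
    J=np.array([np.r_[np.cross(a,x-o),300*a] for a,o in zip(ax,og)]).T
    return x,R,J
def ikf(x,R,q0,n=40):
    q=np.array(q0,float);Rm=R.as_matrix()
    free=np.ones(7,bool)
    for k in range(n):
        y,S,J=fkj(q);D=Rm@S.T
        w=Rot.from_matrix(D).as_rotvec();e=np.r_[x-y,300*w]
        if np.linalg.norm(e)<.3: break
        J=J*free;dq=J.T@np.linalg.solve(J@J.T+50*np.eye(6),e)
        q=q+np.clip(dq,-.2,.2);free=~(((q<=LO)&(dq<0))|((q>=HI)&(dq>0)));q=np.clip(q,LO,HI)
    return q,np.linalg.norm(e[:3]),np.linalg.norm(w)
E
sed -i 's/ik(/ikf(/g; s/print(sd,fl,al,dy,out)/print(sd,fl,al,dy,out,flush=True)/' scan2.py
python3 -c "
from kin import *
L=[json.loads(l) for l in open('log.txt')]
print(fkj(L[5][0])[0],L[5][1])"
timeout 300 python3 scan2.py > s2.txt; grep -v '    ' s2.txt; grep '    ' s2.txt|head -30
```

```text
[480.92412569 -91.21506341 201.54417332] [480.85000590274524, -91.50736669805038, 201.66929966406576]
1 0 -0.2 -0.6 [70.0, 100.17, 100.03]
1 0 -0.2 -0.3 [100.18, 100.39, 100.35]
1 0 -0.2 0 [100.39, 100.3, 100.39]
1 0 -0.2 0.3 [100.27, 80.13, 100.03]
1 0 -0.2 0.6 [80.07, 60.07, 70.11]
1 0 0 -0.6 [90.0, 50.0, 50.0]
1 0 0 -0.3 [50.0, 100.22, 100.07]
1 0 0 0 [100.21, 100.35, 100.2]
1 0 0 0.3 [100.41, 100.11, 100.23]
1 0 0 0.6 [100.06, 70.08, 80.11]
1 0 0.2 -0.6 [50.04, 80.0, 20.06]
1 0 0.2 -0.3 [80.0, 50.0, 40.0]
1 0 0.2 0 [50.01, 100.0, 100.0]
1 0 0.2 0.3 [100.08, 100.09, 100.0]
1 0 0.2 0.6 [100.11, 90.0, 100.0]
1 1 -0.2 -0.6 [30.02, 100.07, 100.0]
1 1 -0.2 -0.3 [100.03, 100.33, 100.37]
1 1 -0.2 0 [100.36, 100.29, 100.4]
1 1 -0.2 0.3 [100.28, 80.13, 100.03]
1 1 -0.2 0.6 [80.06, 60.07, 70.11]
1 1 0 -0.6 [90.0, 30.0, 50.0]
1 1 0 -0.3 [30.04, 100.24, 100.11]
1 1 0 0 [100.27, 100.35, 100.2]
1 1 0 0.3 [100.41, 100.11, 100.23]
1 1 0 0.6 [100.07, 70.08, 80.11]
1 1 0.2 -0.6 [50.04, 80.0, 20.07]
1 1 0.2 -0.3 [80.0, 10.0, 40.0]
1 1 0.2 0 [20.0, 100.0, -1.0]
1 1 0.2 0.3 [100.08, 100.09, -1.0]
1 1 
[... 3144 characters left out ...]
, -0.2, 0.6, -1.5], [0.9, 1.6, -0.5, 1.3, -0.7, 1.6, -0.6])
     -60 -60 ([-0.3, 0.6, 0.3, 2.2, -0.4, 0.4, -1.4], [1.0, 1.5, -0.4, 1.5, -0.7, 1.6, -0.4])
     35 165 ([-0.5, 0.7, 0.1, 1.8, -0.1, 0.6, -1.6], [0.6, 1.6, -0.6, 1.2, -0.7, 1.6, -0.7])
     -60 -60 ([0.3, 0.6, -0.5, 2.2, 0.6, 0.5, -2.0], [1.1, 1.7, -1.0, 1.2, -0.1, 1.8, -1.0])
     -60 -60 ([-0.2, 0.7, 0.2, 2.0, -0.2, 0.7, 1.7], [-1.0, 1.7, 0.7, 1.2, 0.2, 1.8, 0.7])
     35 -51 ([-0.1, 0.8, 0.2, 1.7, -0.1, 0.9, 1.9], [-1.1, 1.7, 0.9, 1.3, 0.3, 1.5, 0.8])
     -60 -60 ([0.0, 0.7, -0.1, 1.9, 0.1, 0.7, 1.7], [-1.2, 1.6, 0.6, 1.5, 0.5, 1.5, 0.5])
     35 165 ([-0.4, 0.8, 0.1, 1.5, -0.0, 1.0, 1.8], [-1.3, 1.7, 0.7, 1.1, 0.5, 1.6, 0.7])
```

```bash
cat >> plan.py <<'E'
from cell import ctrl
AL=-0.16;FL=0
TU=(np.array([546,-363,3.]),E('z',-.391))
def rel(x,R,cur=None,n=None,w=0):
    if cur is None:
        s=ctrl.read_state();cur=(np.array(s['eef_pos']),E('xyz',s['tool_rot']))
    x0,R0=cur;rv=(R0.inv()*R).as_rotvec();d=x-x0
    n=n or int(np.ceil(max(np.linalg.norm(d)/48,np.linalg.norm(rv)/.145,1)))
    S=sum(Rot.from_rotvec(rv*k/n).as_matrix() for k in range(n))
    dp=np.linalg.solve(S,R0.inv().apply(d))
    print(n,'x',dp.round(1).tolist(),(rv/n).round(4).tolist(),'->',x.round(0));return (x,R)
def turner(s=None,gp=(-101,0,50)):
    s=s or ctrl.read_state();Rt=E('xyz',s['tool_rot']);R=Rt*tool(AL,FL).inv()
    o=np.array(s['eef_pos'])-19*Rt.apply([0,0,1])-R.apply(gp)
    return o,R
E
python3 - <<'E'
from plan import *
x,R=pose(*TU,AL,FL)
c=rel(x-80*R.apply([0,0,1]),R)
c=rel(x,R,c)
q=ctrl.read_state()['qpos'];print(ikf(x-80*R.apply([0,0,1]),R,q),ikf(x,R,q))
E
```

```text
6 x [-22.3, -28.1, 21.4] [-0.0849, -0.0281, -0.0569] -> [ 462. -328.  113.]
2 x [0.0, -0.0, 40.0] [0.0, 0.0, 0.0] -> [ 450. -323.   34.]
(array([ 0.56065025,  0.70316298, -0.01448125,  1.67746724,  0.0433777 ,
        0.91951811,  1.69948623]), np.float64(0.05084535101521283), np.float64(0.0001688658419900895)) (array([ 0.57349442,  0.80101759, -0.0297006 ,  1.75367735,  0.06853053,
        0.74629537,  1.6769013 ]), np.float64(0.09949829201257208), np.float64(0.00021863265162177392))
```

```bash
echo '{"deltas": [[-22.3, -28.1, 21.4, -0.085, -0.028, -0.057, 85], [-22.3, -28.1, 21.4, -0.085, -0.028, -0.057, 85], [-22.3, -28.1, 21.4, -0.085, -0.028, -0.057, 85], [-22.3, -28.1, 21.4, -0.085, -0.028, -0.057, 85], [-22.3, -28.1, 21.4, -0.085, -0.028, -0.057, 85], [-22.3, -28.1, 21.4, -0.085, -0.028, -0.057, 85], [0, 0, 0, 0, 0, 0, 85]]}' | python3 nudge.py
python3 - <<'E'
from plan import *
from h import crop,proj
x,R=pose(*TU,AL,FL)
s=ctrl.read_state()
im=ctrl.get_image('wrist');cv=__import__('cv2')
o,Rt=TU
for p in([-101,0,50],[-65,0,44],[-175,0,62],[-42.5,40,0],[-42.5,-40,0]):
    u=proj('wrist',o+Rt.apply(p),s)[0];print(p,u.round(0));cv.circle(im,(int(u[0]),int(u[1])),3,(0,0,255),-1)
cv.imwrite('pics/w1.png',im)
rel(x,R)
E
```

```text
clock: 3.6
eef_pos: [453.5, -340.8, 111.7]
tool_rot: [-3.137, -0.162, 2.736]
force: [-2.3, 0.0, 0.5]
width: 84.7
gripper_force: 0.0
[-101, 0, 50] [293. 220.]
[-65, 0, 44] [293. 266.]
[-175, 0, 62] [294. 111.]
[-42.5, 40, 0] [336. 276.]
[-42.5, -40, 0] [245. 277.]
2 x [-0.9, 4.3, 39.4] [0.0001, -0.0013, -0.0045] -> [ 450. -323.   34.]
```

View pics/w1.png

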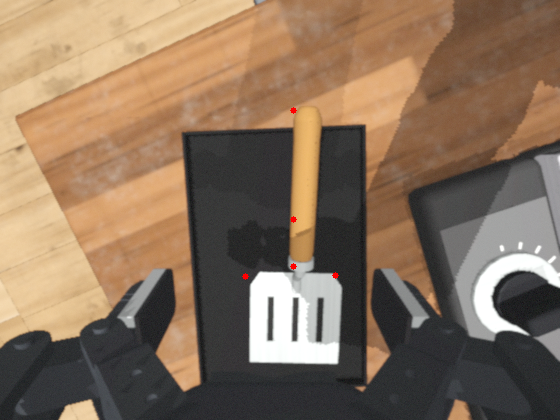

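```bash
cat >> plan.py <<'E'
def fitT(obs,z,s,t0):
    from h import proj
    f=lambda p:np.concatenate([proj('wrist',np.r_[p[:2],z]+E('z',p[2]).apply(b),s)[0]-u for b,u in obs])
    r=least_squares(f,[*t0[0][:2],t0[1].as_euler('xyz')[2]],loss='soft_l1');print(r.x.round(3),r.fun.round(1));return np.r_[r.x[:2],z],E('z',r.x[2])
E
python3 - <<'E'
from plan import *
s=ctrl.read_state()
t=fitT([((-175,0,62),(308,108)),((-65,0,44),(301,262)),((42.5,40,2),(340,363)),((42.5,-40,2),(249,362))],3,s,TU)
x,R=pose(*t,AL,FL);rel(x,R)
E
```

```text
[ 5.47981e+02 -3.52014e+02 -4.15000e-01] [-0.1 -1.8  0.1  0.  -2.1  1.   1.4  0.7]
2 x [0.3, 11.0, 39.6] [-0.0019, -0.0013, 0.0076] -> [ 453. -310.   34.]
```

```bash
python3 - <<'E'
from plan import *
from h import proj
s=ctrl.read_state();print(s['eef_pos'],s['qd'].round(3) if hasattr(s['qd'],'round') else s['qd'], fkj(s['qpos'])[0])
print(proj('wrist',[g2w([-30,-256,88]),g2w([-30,-256,50]),g2w([-125,-300,50])],s))
E
```

```text
[ 456.54446922 -335.39046316  112.34435538] [-0.12  -0.022 -0.067  0.005 -0.029  0.02  -0.036] [ 456.07863223 -335.09344262  112.50847771]
[[539.78141381 316.96470024]
 [499.95341907 294.4529915 ]
 [409.26706375 193.06525582]]
```

```bash
echo '{"deltas": [[0, 0, 0, 0, 0, 0, 85], [0, 0, 0, 0, 0, 0, 85], [0, 0, 0, 0, 0, 0, 85]]}' | python3 nudge.py; python3 - <<'E'
from plan import *
s=dict(eef_pos=[453.5,-340.8,111.7],tool_rot=[-3.137,-.162,2.736])
O=[((-175,0,62),(308,108)),((-65,0,44),(301,262)),((42.5,40,2),(340,363)),((42.5,-40,2),(249,362))]
t=fitT(O,3,s,TU)
x,R=pose(*t,AL,FL);rel(x,R)
s=ctrl.read_state();print(s['eef_pos'],s['tool_rot'],np.abs(s['qd']).max())
E
```

```text
clock: 3.95
eef_pos: [463.5, -326.3, 113.4]
tool_rot: [3.14, -0.161, 2.756]
force: [-0.4, 0.3, -0.1]
width: 85.0
gripper_force: 0.0
[ 5.44564e+02 -3.58092e+02 -4.21000e-01] [-0.1 -2.3  0.1  0.  -1.9  1.2  1.4  0.7]
2 x [2.0, 2.2, 40.4] [-0.0022, -0.0003, 0.0176] -> [ 450. -316.   34.]
[ 463.4623625  -326.27958637  113.43783933] [ 3.14026894 -0.16059829  2.75649088] 0.008727985013954559
```

```bash
echo '{"deltas": [[1, 1.5, 40, 0, 0, 0.01, 85], [1, 1.5, 40, 0, 0, 0.01, 85], [0, 0, 0, 0, 0, 0, 85], [0, 0, 0, 0, 0, 0, 85]]}' | python3 nudge.py; echo '{"deltas": [[0, 0, 0, 0, 0, 0, 0], [0, 0, 0, 0, 0, 0, 0], [0, 0, 0, 0, 0, 0, 0], [0, 0, 0, 0, 0, 0, 0], [0, 0, 0, 0, 0, 0, 0], [0, 0, 0, 0, 0, 0, 0]]}' | python3 nudge.py; echo '{"deltas": [[0, 0, -30, 0, 0, 0, 0], [0, 0, -40, 0, 0, 0, 0], [0, 0, -40, 0, 0, 0, 0], [0, 0, 0, 0, 0, 0, 0], [0, 0, 0, 0, 0, 0, 0]]}' | python3 nudge.py; python3 - <<'E'
from plan import *
import cv2
s=ctrl.read_state();cv2.imwrite('pics/w2.png',ctrl.get_image('wrist'));print(s['eef_pos'],s['tool_rot'],turner(s)[0])
E
```

```text
clock: 4.35
eef_pos: [450.2, -319.0, 34.7]
tool_rot: [-3.139, -0.162, 2.734]
force: [0.8, -0.1, -0.4]
width: 85.0
gripper_force: 0.0
clock: 4.95
eef_pos: [449.5, -320.0, 34.4]
tool_rot: [-3.139, -0.161, 2.731]
force: [0.1, 0.2, 0.9]
width: 0.4
gripper_force: 0.3
clock: 5.45
eef_pos: [466.2, -327.1, 143.6]
tool_rot: [-3.138, -0.16, 2.731]
force: [0.4, 1.3, -0.3]
width: -0.1
gripper_force: 0.0
[ 466.18632419 -327.09471152  143.60564665] [-3.13845218 -0.15959725  2.73109091] [ 561.56453233 -368.65484109  112.40493381]
```

View pics/w2.png

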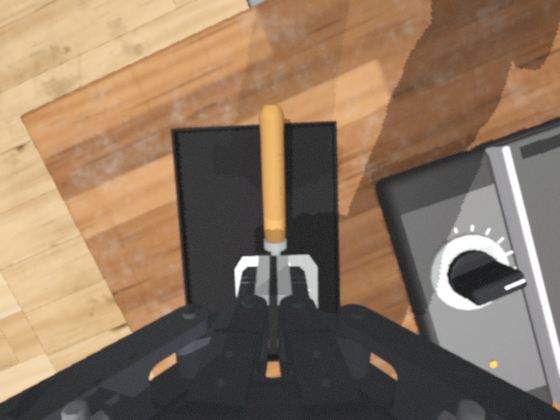

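```bash
python3 - <<'E'
from plan import *
from h import proj,tri,onz
s=ctrl.read_state();print(s['eef_pos'],np.abs(s['qd']).max())
t=fitT([((-175,0,62),(271,108)),((-65,0,44),(275,242)),((-42.5,35,2),(314,258)),((-42.5,-35,2),(240,258))],3,s,TU)
print(proj('wrist',[s['eef_pos'],t[0]+t[1].apply([-101,0,50])],s))
print(turner(dict(eef_pos=[449.5,-320,34.4],tool_rot=[-3.139,-.161,2.731])))
s1=dict(eef_pos=[453.5,-340.8,111.7],tool_rot=[-3.137,-.162,2.736])
print(tri([('wrist',(308,108),s1),('wrist',(271,108),s)]),tri([('wrist',(301,262),s1),('wrist',(275,242),s)]))
print(proj('wrist',[[485.5,-337,47.4],[387.8,-295.8,63.6]],s))
E
```

```text
[ 465.21351522 -326.46545768  142.48884915] 0.021807714793019756
[ 5.45223e+02 -3.56429e+02 -3.78000e-01] [ 0.2 -2.   0.7  3.6 -1.7 -0.9 -0.   1.3]
[[272.62435775 250.07677664]
 [274.31785443 203.58845595]]
(array([ 544.83732383, -361.54412025,    3.05335432]), Rotation.from_matrix(array([[ 0.91704876,  0.39877038,  0.00193804],
                            [-0.39877383,  0.91704724,  0.00194786],
                            [-0.00100053, -0.00255912,  0.99999622]])))
(array([ 392.75785118, -296.04831225,  122.7198748 ]), np.float64(0.005262926962529946)) (array([ 476.06613748, -329.94242421,   76.15310302]), np.float64(0.9405817376131438))
[[271.01889284 248.59156091]
 [269.22820414 115.1156901 ]]
```

```bash
python3 - <<'E'
from plan import *
t=(np.array([545.2,-357,3]),E('z',-.395))
x,R=pose(*t,AL,FL);z=R.apply([0,0,1]);rel(x+6*z,R)
E
```

```text
3 x [0.3, 0.9, 38.6] [-0.0001, -0.0008, -0.0051] -> [ 448. -317.   28.]
```

```bash
echo '{"deltas": [[0, 0, 0, 0, 0, 0, 85], [0, 0, 0, 0, 0, 0, 85], [0, 0, 0, 0, 0, 0, 85], [0, 0, 0, 0, 0, 0, 85], [0, 1, 39, 0, 0, -0.005, 85], [0, 1, 39, 0, 0, -0.005, 85], [0, 1, 38, 0, 0, -0.005, 85], [0, 0, 0, 0, 0, 0, 85], [0, 0, 0, 0, 0, 0, 85]]}' | python3 nudge.py; python3 - <<'E'
from plan import *
from h import crop
import cv2
s=ctrl.read_state();im=ctrl.get_image('wrist');im2=ctrl.get_image('side')
a=cv2.resize(im[200:,120:430],None,fx=1.3,fy=1.3);b=cv2.resize(im2[100:220,240:360],None,fx=3.0,fy=3.0)
H=max(a.shape[0],b.shape[0]);o=np.zeros((H,a.shape[1]+b.shape[1],3),np.uint8);o[:a.shape[0],:a.shape[1]]=a;o[:b.shape[0],a.shape[1]:]=b
cv2.imwrite('pics/w3.png',o);print(o.shape,s['eef_pos'])
E
```

```text
clock: 6.4
eef_pos: [449.7, -317.0, 28.5]
tool_rot: [-3.141, -0.162, 2.746]
force: [0.7, -0.2, -0.0]
width: 85.1
gripper_force: 0.0
(360, 763, 3) [ 449.73155946 -317.04751719   28.48566039]
```

View pics/w3.png

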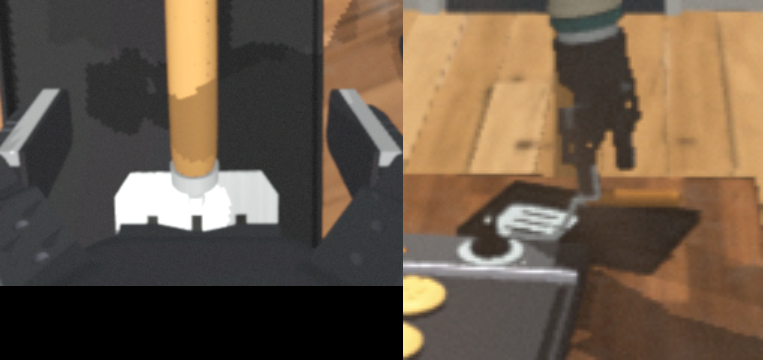

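```bash
for i in 1 2 3 4 5; do echo '{"deltas": [[0, 0, 0, 0, 0, 0, 12], [0, 0, 0, 0, 0, 0, 12]]}' | python3 nudge.py | grep -E 'width|force|eef'; done; python3 - <<'E'
from plan import *
import cv2
im=ctrl.get_image('wrist');im2=ctrl.get_image('side')
a=cv2.resize(im[200:,120:430],None,fx=1.3,fy=1.3);b=cv2.resize(im2[100:220,240:360],None,fx=3.0,fy=3.0)
H=max(a.shape[0],b.shape[0]);o=np.zeros((H,a.shape[1]+b.shape[1],3),np.uint8);o[:a.shape[0],:a.shape[1]]=a;o[:b.shape[0],a.shape[1]:]=b
cv2.imwrite('pics/w4.png',o)
E
```

```text
eef_pos: [450.8, -317.6, 29.8]
force: [0.3, 0.5, 0.1]
width: 58.8
gripper_force: 0.0
eef_pos: [449.9, -317.1, 28.8]
force: [0.0, 0.1, -0.8]
width: 27.5
gripper_force: 0.0
eef_pos: [449.5, -316.9, 28.5]
force: [-2.0, 0.5, 1.7]
width: 12.9
gripper_force: 43.6
eef_pos: [449.4, -316.9, 28.4]
force: [-0.2, -0.1, 2.3]
width: 13.0
gripper_force: 43.7
eef_pos: [449.4, -316.9, 28.3]
force: [-1.1, 1.5, 2.6]
width: 12.8
gripper_force: 43.8
```

View pics/w4.png

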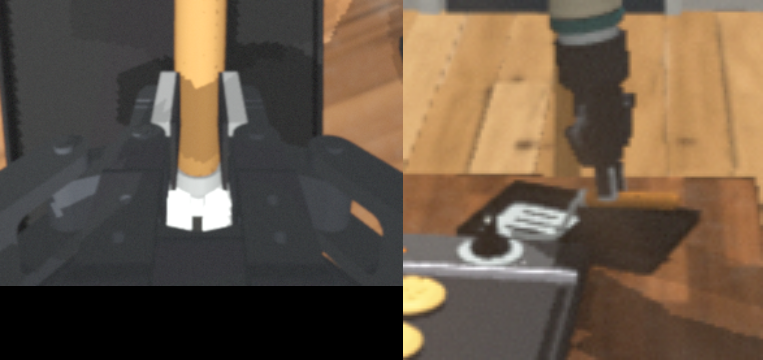

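```bash
echo '{"deltas": [[0, 0, 0, 0, 0, 0, 45], [0, 0, 0, 0, 0, 0, 45], [0, 0, 0, 0, 0, 0, 45], [0, 0, 6, 0, 0, 0, 45], [0, 0, 6, 0, 0, 0, 45], [0, 0, 0, 0, 0, 0, 45], [0, 0, 0, 0, 0, 0, 45]]}' | python3 nudge.py|grep -E 'width|force|eef';for i in 1 2 3 4; do echo '{"deltas": [[0, 0, 0, 0, 0, 0, 0], [0, 0, 0, 0, 0, 0, 0]]}' | python3 nudge.py | grep -E 'width|force|eef'; done
```

```text
eef_pos: [447.6, -316.0, 16.1]
force: [-0.2, -0.2, 0.2]
width: 45.3
gripper_force: 0.0
eef_pos: [448.0, -316.3, 16.6]
force: [-2.7, 0.0, 2.5]
width: 16.8
gripper_force: 24.6
eef_pos: [448.1, -316.4, 16.7]
force: [-0.2, -0.3, 1.3]
width: 15.5
gripper_force: 58.5
eef_pos: [447.9, -316.4, 16.6]
force: [-0.6, 1.2, 1.5]
width: 15.4
gripper_force: 58.5
eef_pos: [447.9, -316.3, 16.5]
force: [-0.9, -0.6, 2.5]
width: 15.8
gripper_force: 58.5
```

```bash
cat >> plan.py <<'E'
D=37.;GP=np.array([-99.4,0,50])
def pose(o,R,al=None,fl=None,gp=None):
    Rt=R*tool(AL,FL);return o+R.apply(GP)+D*Rt.apply([0,0,1]),Rt
def turner(s=None):
    s=s or ctrl.read_state();Rt=E('xyz',s['tool_rot']);R=Rt*tool(AL,FL).inv()
    return np.array(s['eef_pos'])-D*Rt.apply([0,0,1])-R.apply(GP),R
def gt(gx,gy,h,dy=0,th=0,pitch=0): # turner pose: blade centre underside at griddle gx,gy, height h above plate
    return g2w([gx,gy,46+h]),E('z',GY+dy)*E('y',pitch)*E('x',th)
def w2g(p): return E('z',-GY).apply(np.array(p)-G)
def ts(s=None):
    s=s or ctrl.read_state();o,R=turner(s);e=R.as_euler('ZYX');print('turner g',w2g(o).round(1),'above plate',round(o[2]-46,1),'dyaw,pitch,roll',(e-[GY,0,0]).round(3),'F',np.round(s['force'],1),'t',round(s['clock'],1))
E
echo '{"deltas": [[0, 0, -20, 0, 0, 0, 0], [0, 0, -30, 0, 0, 0, 0], [0, 0, -40, 0, 0, 0, 0], [0, 0, -40, 0, 0, 0, 0], [0, 0, 0, 0, 0, 0, 0], [0, 0, 0, 0, 0, 0, 0], [0, 0, 0, 0, 0, 0, 0]]}' | python3 nudge.py
python3 - <<'E'
from plan import *
ts();print('gpo',ctrl.grip_point_offset)
c=rel(*pose(*gt(-110,-60,95)))
c=rel(*pose(*gt(-110,144,60)),c)
print(ikf(*c,ctrl.read_state()['qpos']))
E
```

```text
clock: 9.8
eef_pos: [465.8, -323.1, 143.3]
tool_rot: [3.141, -0.165, 2.747]
force: [-0.4, -0.5, -2.4]
width: 15.8
gripper_force: 58.7
turner g [ -23.2 -421.5  129.2] above plate 83.2 dyaw,pitch,roll [-0.319  0.005  0.   ] F [-0.4 -0.5 -2.4] t 9.8
gpo 18.700000000000003
8 x [18.7, 38.5, 1.7] [0.0065, -0.0006, -0.0393] -> [399.  12. 154.]
5 x [-1.1, 40.8, 6.9] [0.0, 0.0, 0.0] -> [414. 215. 119.]
(array([-0.32702371,  0.57547277, -0.21208353,  1.9646137 ,  0.03850447,
        0.74571752,  0.95133334]), np.float64(0.0002669963953851567), np.float64(2.2078771164940528e-06))
```

```bash
echo '{"deltas": [[18.7, 38.5, 1.7, 0.0065, 0, -0.039, 0], [18.7, 38.5, 1.7, 0.0065, 0, -0.039, 0], [18.7, 38.5, 1.7, 0.0065, 0, -0.039, 0], [18.7, 38.5, 1.7, 0.0065, 0, -0.039, 0], [18.7, 38.5, 1.7, 0.0065, 0, -0.039, 0], [18.7, 38.5, 1.7, 0.0065, 0, -0.039, 0], [18.7, 38.5, 1.7, 0.0065, 0, -0.039, 0], [18.7, 38.5, 1.7, 0.0065, 0, -0.039, 0], [0, 0, 0, 0, 0, 0, 0], [0, 0, 0, 0, 0, 0, 0]]}' | python3 nudge.py|head -2
python3 - <<'E'
from plan import *
c=rel(*pose(*gt(-85,60,50)))
E
```

```text
clock: 10.8
eef_pos: [399.4, 11.2, 154.3]
3 x [-10.4, 40.1, 13.4] [-0.0006, -0.0016, -0.0001] -> [433. 129. 109.]
```

```bash
echo '{"deltas": [[-10.4, 40, 13.4, 0, -0.002, 0, 0], [-10.4, 40, 13.4, 0, -0.002, 0, 0], [-10.4, 40, 13.4, 0, -0.002, 0, 0], [0, 0, 0, 0, 0, 0, 0], [0, 0, 0, 0, 0, 0, 0], [0, 0, 0, 0, 0, 0, 0], [0, 0, 0, 0, 0, 0, 0]]}' | python3 nudge.py|head -2
python3 - <<'E'
from plan import *
from h import proj
import cv2
s=ctrl.read_state();ts(s);a=ctrl.get_image('top');b=ctrl.get_image('side')
o,R=turner(s);P=[o+R.apply(p) for p in([42.5,40,0],[42.5,-40,0],[-42.5,40,0],[-42.5,-40,0],[-65,0,44],[-175,0,62])]
print(proj('top',P).round(1),proj('side',P).round(1))
A=cv2.resize(a[150:260,205:340],None,fx=2.9,fy=2.9,interpolation=2);B=cv2.resize(b[175:295,165:305],None,fx=2.9,fy=2.9,interpolation=2)
print(A.shape,B.shape);H=max(A.shape[0],B.shape[0]);im=np.zeros((H,A.shape[1]+B.shape[1],3),np.uint8);im[:A.shape[0],:A.shape[1]]=A;im[:B.shape[0],A.shape[1]:]=B
cv2.imwrite('pics/w5.png',im)
E
```

```text
clock: 11.5
eef_pos: [434.6, 126.1, 110.4]
turner g [-82.9  56.2  97.3] above plate 51.3 dyaw,pitch,roll [-0.006 -0.004 -0.003] F [-0.5 -0.1 -1.7] t 11.5
[[248.5 204.6]
 [276.2 206.5]
 [246.2 234. ]
 [274.1 236. ]
 [258.2 242.9]
 [254.5 283.8]] [[247.8 229.2]
 [254.9 212.6]
 [283.9 231.8]
 [289.  214.8]
 [295.9 207.4]
 [344.1 203.6]]
(319, 392, 3) (348, 406, 3)
```

View pics/w5.png

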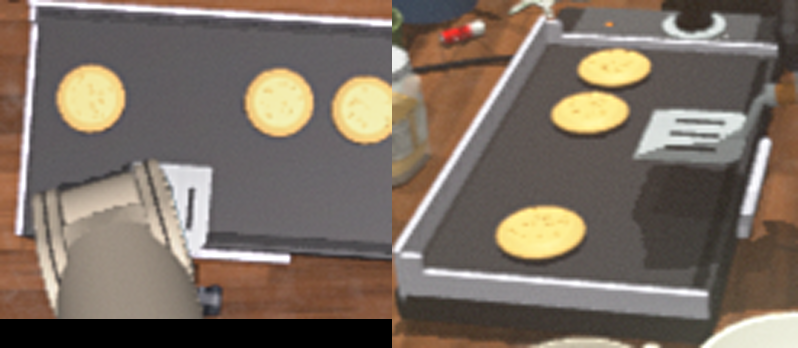

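```bash
python3 - <<'E'
from plan import *
c=rel(*pose(*gt(-80,146,25,pitch=.06)))
c=rel(*pose(*gt(-80,146,5,pitch=.06)),c)
E
```

```text
2 x [-3.4, 44.2, 9.4] [-0.0005, 0.0323, -0.0028] -> [445. 215.  91.]
1 x [-4.4, 0.0, 19.5] [0.0, 0.0, 0.0] -> [445. 215.  71.]
```

```bash
echo '{"deltas": [[-2.3, 29.5, 6.3, 0, 0.022, -0.002, 0], [-2.3, 29.5, 6.3, 0, 0.022, -0.002, 0], [-2.3, 29.5, 6.3, 0, 0.022, -0.002, 0], [0, 0, 0, 0, 0, 0, 0], [-2.2, 0, 9.8, 0, 0, 0, 0], [-2.2, 0, 9.8, 0, 0, 0, 0], [0, 0, 0, 0, 0, 0, 0], [0, 0, 0, 0, 0, 0, 0], [0, 0, 0, 0, 0, 0, 0]]}' | python3 nudge.py>/dev/null
python3 -c "from plan import *;ts()"
for i in 1 2; do echo '{"deltas": [[-0.5, 0, 2, 0, 0, 0, 0], [0, 0, 0, 0, 0, 0, 0], [0, 0, 0, 0, 0, 0, 0]]}' | python3 nudge.py>/dev/null; python3 -c "from plan import *;ts()"; done
```

```text
turner g [-80.5 147.   50.5] above plate 4.5 dyaw,pitch,roll [ 0.002  0.062 -0.001] F [ 0.4 -0.5 -0.9] t 12.5
turner g [-80.4 147.7  48.5] above plate 2.5 dyaw,pitch,roll [ 0.003  0.061 -0.   ] F [-0.4 -0.2 -0.4] t 12.8
turner g [-80.7 147.8  46.3] above plate 0.3 dyaw,pitch,roll [ 0.003  0.062 -0.   ] F [-0.8 -0.1 -0.3] t 13.1
```

```bash
for i in 1 2 3; do echo '{"deltas": [[-0.4, 0, 2, 0, 0, 0, 0], [0, 0, 0, 0, 0, 0, 0], [0, 0, 0, 0, 0, 0, 0]]}' | python3 nudge.py>/dev/null; python3 -c "from plan import *;ts()"; done
```

```text
turner g [-80.9 147.9  44.2] above plate -1.8 dyaw,pitch,roll [ 0.003  0.062 -0.   ] F [-1.6  0.3  2.8] t 13.4
turner g [-80.9 147.9  42.2] above plate -3.8 dyaw,pitch,roll [ 0.003  0.062 -0.   ] F [-2.7  0.4  3.2] t 13.7
turner g [-80.7 147.5  40.3] above plate -5.7 dyaw,pitch,roll [ 0.002  0.062 -0.001] F [-2.6  0.4  5.4] t 14.0
```

```bash
python3 - <<'E'
from plan import *
s=ctrl.read_state();o,R=turner(s);f=E('z',GY).apply([1,0,0])
rel(*pose(o+120*f,R),n=6)
E
```

```text
6 x [-19.5, -0.0, -4.4] [0.0, -0.0, 0.0] -> [564. 207.  60.]
```

```bash
echo '{"deltas": [[-19.5, 0, -4.4, 0, 0, 0, 0], [-19.5, 0, -4.4, 0, 0, 0, 0]]}' | python3 nudge.py>/dev/null; python3 -c "from plan import *;ts()";echo '{"deltas": [[-19.5, 0, -4.4, 0, 0, 0, 0], [-19.5, 0, -4.4, 0, 0, 0, 0]]}' | python3 nudge.py>/dev/null; python3 -c "from plan import *;ts()";echo '{"deltas": [[-19.5, 0, -4.4, 0, 0, 0, 0], [-19.5, 0, -4.4, 0, 0, 0, 0], [0, 0, 0, 0, 0, 0, 0], [0, 0, 0, 0, 0, 0, 0]]}' | python3 nudge.py>/dev/null; python3 - <<'E'
from plan import *
import cv2
ts();b=ctrl.get_image('side');cv2.imwrite('pics/w6.png',cv2.resize(b[175:310,165:345],None,fx=4,fy=4,interpolation=2))
E
```

```text
turner g [-41.7 147.9  40.1] above plate -5.9 dyaw,pitch,roll [ 0.004  0.064 -0.001] F [-4.2  0.5  4.9] t 14.2
turner g [ -1.7 148.   40. ] above plate -6.0 dyaw,pitch,roll [ 0.003  0.065 -0.001] F [-4.9  1.3  6.2] t 14.4
turner g [ 42.7 147.9  40.9] above plate -5.1 dyaw,pitch,roll [0.002 0.056 0.   ] F [ 3.4 -0.4  2.3] t 14.8
```

View pics/w6.png

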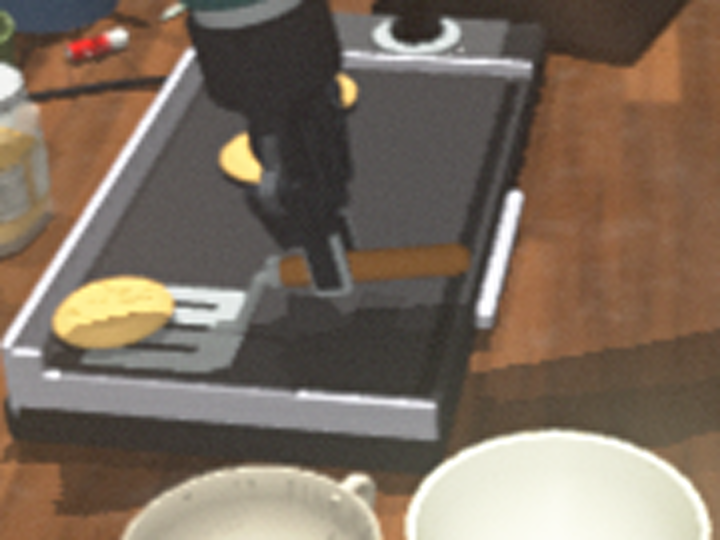

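```bash
python3 - <<'E'
from plan import *
from h import onz
print(w2g(onz('side',[113/4+165,312/4+175],58)[0]))
# blade rear-left corner, front visible left edge
print(w2g(onz('side',[235/4+165,372/4+175],49)[0]),w2g(onz('side',[90/4+165,360/4+175],48)[0]),w2g(onz('side',[243/4+165,292/4+175],49)[0]))
E
echo '{"deltas": [[-15, 0, -3.3, 0, 0, 0, 0], [-15, 0, -3.3, 0, 0, 0, 0], [0, 0, 0, 0, 0, 0, 0], [0, 0, 0, 0, 0, 0, 0]]}' | python3 nudge.py>/dev/null; python3 - <<'E'
from plan import *
import cv2
ts();b=ctrl.get_image('side');c=ctrl.get_image('top')
B=cv2.resize(b[195:290,165:285],None,fx=3.3,fy=3.3,interpolation=2);A=cv2.resize(c[150:245,205:325],None,fx=3.3,fy=3.3,interpolation=2)
cv2.imwrite('pics/w7.png',np.hstack([B,A]))
E
```

```text
[ 78.48112565 152.33592273  58.        ]
[ -2.90932204 188.34226068  49.        ] [ 82.008641   186.57262312  48.        ] [ 13.234567   109.00058506  49.        ]
turner g [ 69.  148.5  40.2] above plate -5.8 dyaw,pitch,roll [ 0.003  0.064 -0.   ] F [-1.  -0.1  6.5] t 15.2
```

View pics/w7.png

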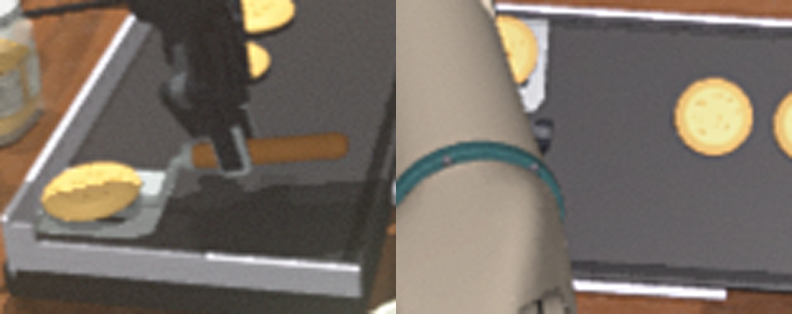

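```bash
python3 - <<'E'
from plan import *
s=ctrl.read_state();o,R=turner(s)
c=rel(*pose(o+[0,0,20],R*E('y',-.06)),n=3)
c=rel(*pose(o+[0,0,50],R*E('y',-.10)),c,n=3)
E
```

```text
3 x [1.3, -0.0, -4.4] [0.0, -0.02, -0.0] -> [593. 206.  74.]
3 x [1.4, -0.0, -8.5] [-0.0, -0.0133, 0.0] -> [593. 206. 100.]
```

```bash
echo '{"deltas": [[1.3, 0, -4.4, 0, -0.02, 0, 0], [1.3, 0, -4.4, 0, -0.02, 0, 0], [1.3, 0, -4.4, 0, -0.02, 0, 0], [1.4, 0, -8.5, 0, -0.013, 0, 0], [1.4, 0, -8.5, 0, -0.013, 0, 0], [1.4, 0, -8.5, 0, -0.013, 0, 0], [0, 0, 0, 0, 0, 0, 0], [0, 0, 0, 0, 0, 0, 0]]}' | python3 nudge.py>/dev/null; python3 - <<'E'
from plan import *
import cv2
ts();b=ctrl.get_image('side');cv2.imwrite('pics/w8.png',cv2.resize(b[170:295,165:325],None,fx=4,fy=4,interpolation=2))
E
```

```text
turner g [ 70.  148.2  90.4] above plate 44.4 dyaw,pitch,roll [ 0.003 -0.038 -0.   ] F [ 0.   0.2 -2.3] t 16.1
```

View pics/w8.png

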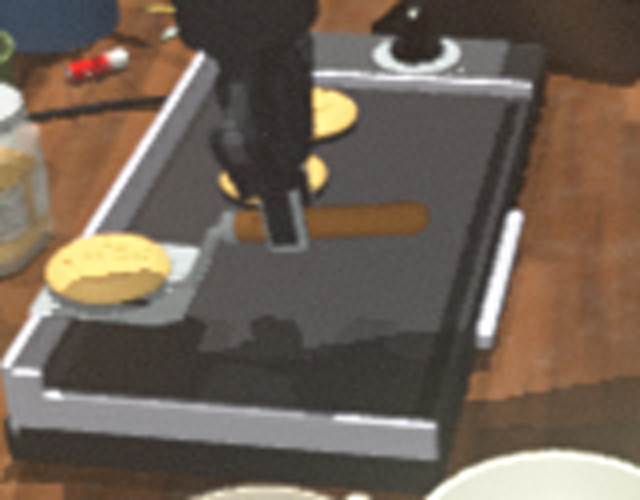

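```bash
cat > flip.py <<'E'
from plan import *
import sys
gx,gy,h0,h1,th,dy=map(float,sys.argv[1:7])
q=ctrl.read_state()['qpos']
a=rel(*pose(*gt(gx,gy,h0,dy)));
def chk(p,q):
    r=ikf(*p,q);print('   q',r[0].round(2),'err',round(r[1],2),round(r[2],3),'margin',round(float(np.min(np.minimum(r[0]-LO,HI-r[0]))),2));return r[0]
q=chk(a,q)
for t in np.linspace(0,th,11)[1:]:
    b=pose(*roll(gx,gy,t,dy,h0+(h1-h0)*t/th));q=ikf(*b,q)[0]
b=rel(*b,a,n=10);chk(b,q)
o,R=roll(gx,gy,th,dy,h1);r=E('z',GY+dy).apply([0,-1,0])
c=rel(*pose(o+[0,0,22],R),b,n=2);d=rel(*pose(o+[0,0,24]+70*r,R),c,n=4);chk(d,q)
e=rel(*pose(o+[0,0,80]+70*r,R),d,n=2)
EOF=0
E
sed -i '/^EOF/d' flip.py; python3 flip.py 35 190 14 4 1.36 0;python3 flip.py 35 190 14 4 1.36 0.1
```

```text
2 x [15.3, 21.2, 15.1] [-0.0005, 0.0185, 0.0014] -> [562. 250.  73.]
   q [-0.38  0.81 -0.06  1.57 -0.04  0.91  1.09] err 0.0 0.0 margin 0.68
10 x [0.7, -2.8, -4.4] [-0.1343, 0.0, -0.0217] -> [559. 205.  92.]
   q [ 0.74  1.42 -0.91  1.68 -0.45  0.85  2.25] err 0.01 0.0 margin 0.34
2 x [0.4, 10.8, -2.3] [0.0, 0.0, 0.0] -> [559. 205. 114.]
4 x [2.7, -3.2, -17.0] [0.0, 0.0, 0.0] -> [554. 135. 116.]
   q [ 0.83  1.37 -0.89  1.65 -0.42  0.98  2.23] err 0.02 0.0 margin 0.36
2 x [0.9, 27.4, -5.8] [0.0, 0.0, 0.0] -> [554. 135. 172.]
2 x [14.6, 16.3, 15.0] [0.0066, 0.0185, -0.0481] -> [562. 239.  73.]
   q [-0.36  0.81 -0.08  1.57 -0.    0.91  1.17] err 0.01 0.0 margin 0.68
10 x [1.1, -2.8, -4.3] [-0.1343, 0.0, -0.0217] -> [559. 195.  92.]
   q [ 0.68  1.4  -0.84  1.58 -0.44  1.02  2.25] err 0.01 0.0 margin 0.41
2 x [0.4, 10.8, -2.3] [0.0, 0.0, 0.0] -> [559. 195. 114.]
4 x [2.7, -3.2, -17.0] [0.0, 0.0, 0.0] -> [561. 125. 116.]
   q [ 0.75  1.35 -0.82  1.52 -0.42  1.15  2.23] err 0.02 0.0 margin 0.43
2 x [0.9, 27.4, -5.8] [0.0, 0.0, 0.0] -> [561. 125. 172.]
```

```bash
echo '{"deltas": [[7.6, 10.6, 7.5, 0, 0.009, 0, 0], [7.6, 10.6, 7.5, 0, 0.009, 0, 0], [7.6, 10.6, 7.5, 0, 0.009, 0, 0], [7.6, 10.6, 7.5, 0, 0.009, 0, 0], [0, 0, 0, 0, 0, 0, 0], [0, 0, 0, 0, 0, 0, 0], [0, 0, 0, 0, 0, 0, 0]]}' | python3 nudge.py>/dev/null; python3 -c "from plan import *;ts()"; python3 flip.py 35 190 14 4 1.36 0
```

```text
turner g [ 36.  189.6  60.8] above plate 14.8 dyaw,pitch,roll [ 0.002 -0.002 -0.001] F [ 0.7 -0.  -2.3] t 16.9
1 x [0.8, 0.6, 0.7] [-0.0014, 0.0023, 0.0019] -> [562. 250.  73.]
   q [-0.38  0.81 -0.06  1.57 -0.04  0.91  1.09] err 0.0 0.0 margin 0.68
10 x [0.7, -2.8, -4.4] [-0.1343, 0.0, -0.0217] -> [559. 205.  92.]
   q [ 0.74  1.42 -0.91  1.68 -0.45  0.85  2.25] err 0.01 0.0 margin 0.34
2 x [0.4, 10.8, -2.3] [0.0, 0.0, 0.0] -> [559. 205. 114.]
4 x [2.7, -3.2, -17.0] [0.0, 0.0, 0.0] -> [554. 135. 116.]
   q [ 0.83  1.37 -0.89  1.65 -0.42  0.98  2.23] err 0.02 0.0 margin 0.36
2 x [0.9, 27.4, -5.8] [0.0, 0.0, 0.0] -> [554. 135. 172.]
```

```bash
echo '{"deltas": [[0.7, -2.8, -4.4, -0.134, 0, -0.0217, 0], [0.7, -2.8, -4.4, -0.134, 0, -0.0217, 0], [0.7, -2.8, -4.4, -0.134, 0, -0.0217, 0], [0.7, -2.8, -4.4, -0.134, 0, -0.0217, 0], [0.7, -2.8, -4.4, -0.134, 0, -0.0217, 0], [0.7, -2.8, -4.4, -0.134, 0, -0.0217, 0], [0.7, -2.8, -4.4, -0.134, 0, -0.0217, 0], [0.7, -2.8, -4.4, -0.134, 0, -0.0217, 0], [0.7, -2.8, -4.4, -0.134, 0, -0.0217, 0], [0.7, -2.8, -4.4, -0.134, 0, -0.0217, 0], [0, 0, 0, 0, 0, 0, 0], [0, 0, 0, 0, 0, 0, 0]]}' | python3 nudge.py>/dev/null; python3 - <<'E'
from plan import *
import cv2
ts();b=ctrl.get_image('side');cv2.imwrite('pics/w9.png',cv2.resize(b[150:295,165:345],None,fx=4,fy=4,interpolation=2))
E
```

```text
turner g [ 36.5 156.6  87.1] above plate 41.1 dyaw,pitch,roll [-1.000e-03  1.000e-03  1.356e+00] F [-0.   0.2 -2. ] t 18.1
```

View pics/w9.png

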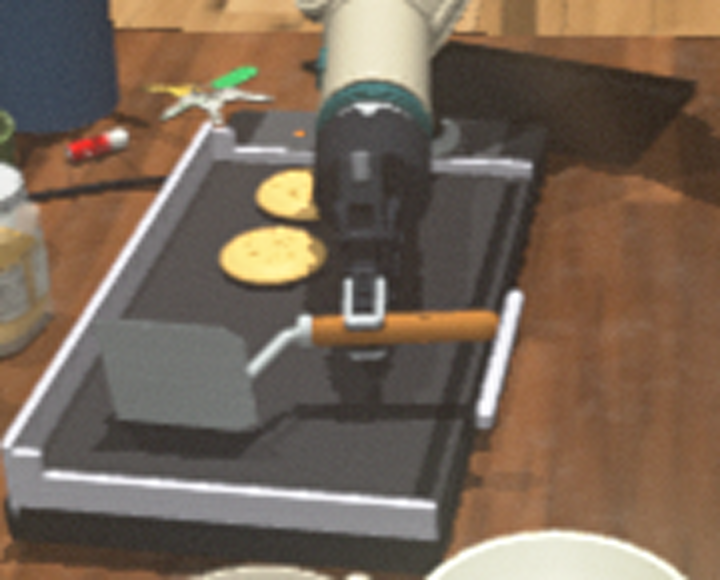

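```bash
cat > cakes.py <<'E'
from h import *
from plan import w2g
for n in('top','side'):
    hsv=cv2.cvtColor(ctrl.get_image(n),cv2.COLOR_BGR2HSV)
    m=cv2.inRange(hsv,(5,70,60),(32,255,255))
    P=np.array([[a,b] for a,b in((-124,-206),(-124,206),(125,206),(125,-206))],float)
    from plan import g2w
    poly=proj(n,[g2w([a,b,60]) for a,b in P]);M=np.zeros_like(m);cv2.fillPoly(M,[poly.astype(int)],255);m&=M
    k,l,st,ce=cv2.connectedComponentsWithStats(m)
    for i in range(1,k):
        if st[i,4]>60: print(n,'bbox',st[i],'g',w2g(onz(n,ce[i],58)[0]).round(0)[:2],'HSV',hsv[l==i].mean(0).round(0),'pale',np.mean((hsv[l==i][:,2]>190)).round(2))
E
echo '{"deltas": [[0.4, 10.8, -2.3, 0, 0, 0, 0], [0.4, 10.8, -2.3, 0, 0, 0, 0], [0, 0, 0, 0, 0, 0, 0], [2.7, -3.2, -17, 0, 0, 0, 0], [2.7, -3.2, -17, 0, 0, 0, 0], [2.7, -3.2, -17, 0, 0, 0, 0], [2.7, -3.2, -17, 0, 0, 0, 0], [0, 0, 0, 0, 0, 0, 0], [0.9, 27.4, -5.8, 0, 0, 0, 0], [0.9, 27.4, -5.8, 0, 0, 0, 0], [0, 0, 0, 0, 0, 0, 0], [0, 0, 0, 0, 0, 0, 0]]}' | python3 nudge.py>/dev/null;  python3 -c "from plan import *;ts()"; python3 cakes.py
```

```text
turner g [ 35.3  89.7 170.6] above plate 124.6 dyaw,pitch,roll [ 0.005 -0.003  1.355] F [ 0.  -0.9 -2.5] t 19.4
top bbox [256 165  16  24 288] g [50. 63.] HSV [ 15. 148. 210.] pale 0.85
top bbox [289 173  24  24 370] g [ 34. -50.] HSV [ 22.  98. 228.] pale 0.84
top bbox [319 176  24  16 232] g [  42. -138.] HSV [ 22.  98. 227.] pale 0.83
top bbox [263 216   9  20 146] g [-96.  41.] HSV [ 13. 150. 174.] pale 0.48
side bbox [219 186  75  36 723] g [  14. -106.] HSV [ 20. 120. 189.] pale 0.5
side bbox [199 230  30  18 416] g [50. 84.] HSV [ 16. 152. 163.] pale 0.18
```

```bash
python3 - <<'E'
from plan import *
a=rel(*pose(*gt(-80,-48,60,pitch=.06)))
b=rel(*pose(*gt(-80,-48,5,pitch=.06)),a)
q=ctrl.read_state()['qpos']
o,R=turner()
print(ikf(*a,q),ikf(*b,ikf(*a,q)[0])[0])
E
```

```text
10 x [12.2, -13.3, -3.2] [0.1331, 0.0048, 0.026] -> [431.  21. 126.]
2 x [-6.0, 0.0, 26.8] [0.0, 0.0, 0.0] -> [431.  21.  71.]
(array([ 0.05279284,  0.56455465, -0.19871293,  1.97898495,  0.0840577 ,
        0.82505021,  1.30380065]), np.float64(0.005851904008235944), np.float64(4.3020097120812e-05)) [ 0.04003601  0.65733349 -0.18307519  2.0151429   0.10832082  0.69699079
  1.28643223]
```

```bash
echo '{"deltas": [[12.2, -13.3, -3.2, 0.133, 0.005, 0.026, 0], [12.2, -13.3, -3.2, 0.133, 0.005, 0.026, 0], [12.2, -13.3, -3.2, 0.133, 0.005, 0.026, 0], [12.2, -13.3, -3.2, 0.133, 0.005, 0.026, 0], [12.2, -13.3, -3.2, 0.133, 0.005, 0.026, 0], [12.2, -13.3, -3.2, 0.133, 0.005, 0.026, 0], [12.2, -13.3, -3.2, 0.133, 0.005, 0.026, 0], [12.2, -13.3, -3.2, 0.133, 0.005, 0.026, 0], [12.2, -13.3, -3.2, 0.133, 0.005, 0.026, 0], [12.2, -13.3, -3.2, 0.133, 0.005, 0.026, 0], [0, 0, 0, 0, 0, 0, 0], [0, 0, 0, 0, 0, 0, 0]]}' | python3 nudge.py>/dev/null; python3 - <<'E'
from plan import *
ts();b=rel(*pose(*gt(-80,-48,5,pitch=.06)),n=3)
E
python3 cakes.py
```

```text
turner g [-80.4 -46.4 106.5] above plate 60.5 dyaw,pitch,roll [0.004 0.062 0.004] F [-0.  -0.7 -2. ] t 20.6
3 x [-4.2, -0.4, 18.1] [0.001, -0.0006, 0.0014] -> [431.  21.  71.]
top bbox [248 165  24  24 452] g [50. 74.] HSV [ 15. 150. 210.] pale 0.9
top bbox [289 173  24  24 378] g [ 34. -50.] HSV [ 22.  97. 233.] pale 0.9
top bbox [319 176  24  24 338] g [  31. -140.] HSV [ 22. 100. 231.] pale 0.86
side bbox [219 192  36  30 646] g [ 31. -81.] HSV [ 22. 110. 224.] pale 0.8
side bbox [199 230  30  18 428] g [50. 85.] HSV [ 17. 153. 199.] pale 0.5
```

```bash
echo '{"deltas": [[-4.2, -0.4, 18.1, 0, 0, 0, 0], [-4.2, -0.4, 18.1, 0, 0, 0, 0], [-4.2, -0.4, 18.1, 0, 0, 0, 0], [0, 0, 0, 0, 0, 0, 0], [-0.9, 0, 4, 0, 0, 0, 0], [-0.9, 0, 4, 0, 0, 0, 0], [0, 0, 0, 0, 0, 0, 0], [0, 0, 0, 0, 0, 0, 0]]}' | python3 nudge.py>/dev/null; python3 - <<'E'
from plan import *
ts()
s=ctrl.read_state();o,R=turner(s);f=E('z',GY).apply([1,0,0]);d=w2g(o)
rel(*pose(o+(70-d[0])*f+[0,0,-2-(o[2]-46+4)*0],R))
E
```

```text
turner g [-78.9 -49.4  43.9] above plate -2.1 dyaw,pitch,roll [-0.     0.059  0.002] F [ 0.  -0.5  0.5] t 21.6
4 x [-36.4, 0.0, -7.6] [0.0, 0.0, 0.0] -> [580.   8.  62.]
```

```bash
echo '{"deltas": [[-0.6, 0, 3, 0, 0, 0, 0], [-18.2, 0, -4, 0, 0, 0, 0], [-18.2, 0, -4, 0, 0, 0, 0], [-18.2, 0, -4, 0, 0, 0, 0], [-18.2, 0, -4, 0, 0, 0, 0], [-18.2, 0, -4, 0, 0, 0, 0], [-18.2, 0, -4, 0, 0, 0, 0], [-18.2, 0, -4, 0, 0, 0, 0], [-18.2, 0, -4, 0, 0, 0, 0], [0, 0, 0, 0, 0, 0, 0], [0, 0, 0, 0, 0, 0, 0]]}' | python3 nudge.py>/dev/null; python3 -c "from plan import *;ts()"; python3 cakes.py
```

```text
turner g [ 70.8 -48.1  40.7] above plate -5.3 dyaw,pitch,roll [0.001 0.058 0.003] F [0.8 0.8 4. ] t 22.6
top bbox [248 165  24  24 455] g [50. 74.] HSV [ 15. 150. 205.] pale 0.87
top bbox [296 202   7  28 159] g [-62. -52.] HSV [ 13. 142.  99.] pale 0.0
side bbox [228 191  21  15 198] g [  38. -130.] HSV [ 21. 117. 201.] pale 0.63
side bbox [257 195  27   9 187] g [ -50. -135.] HSV [ 14. 143. 115.] pale 0.0
side bbox [203 205  26  15 306] g [ 81. -44.] HSV [ 20. 120. 204.] pale 0.58
side bbox [199 230  30  18 428] g [50. 84.] HSV [ 17. 155. 200.] pale 0.55
```

```bash
echo '{"deltas": [[1.3, 0, -4.4, 0, -0.02, 0, 0], [1.3, 0, -4.4, 0, -0.02, 0, 0], [1.3, 0, -4.4, 0, -0.02, 0, 0], [1.4, 0, -8.5, 0, -0.013, 0, 0], [1.4, 0, -8.5, 0, -0.013, 0, 0], [1.4, 0, -8.5, 0, -0.013, 0, 0], [0, 0, 0, 0, 0, 0, 0], [0, 0, 0, 0, 0, 0, 0]]}' | python3 nudge.py>/dev/null; python3 -c "from plan import *;ts()"; python3 cakes.py; python3 flip.py -60 115 14 4 1.36 0;python3 flip.py -60 115 14 4 1.36 -.15
```

```text
turner g [ 69.6 -49.1  90.1] above plate 44.1 dyaw,pitch,roll [ 0.    -0.039  0.002] F [ 0.7 -0.5 -2.6] t 23.6
top bbox [248 165  24  24 452] g [50. 74.] HSV [ 15. 151. 194.] pale 0.7
side bbox [235 185  20  21 261] g [  23. -140.] HSV [ 21. 113. 209.] pale 0.68
side bbox [259 186  26   4  69] g [ -37. -206.] HSV [ 14. 141. 121.] pale 0.0
side bbox [204 191  25  14 276] g [  99. -124.] HSV [ 21. 118. 214.] pale 0.74
side bbox [199 230  30  18 422] g [50. 84.] HSV [ 17. 154. 197.] pale 0.51
5 x [24.8, 32.9, 8.6] [0.0004, 0.0076, 0.0001] -> [462. 182.  73.]
   q [-0.24  0.68 -0.21  1.91  0.08  0.7   1.01] err 0.02 0.0 margin 0.47
10 x [0.7, -2.8, -4.4] [-0.1343, 0.0, -0.0217] -> [459. 138.  92.]
   q [ 1.    1.48 -1.01  1.88 -0.19  0.8   2.12] err 0.01 0.0 margin 0.24
2 x [0.4, 10.8, -2.3] [0.0, 0.0, 0.0] -> [459. 138. 114.]
4 x [2.7, -3.2, -17.0] [0.0, 0.0, 0.0] -> [453.  68. 116.]
   q [ 1.09  1.42 -1.    1.82 -0.18  0.96  2.11] err 0.02 0.0 margin 0.25
2 x [0.9, 27.4, -5.8] [0.0, 0.0, 0.0] -> [453.  68. 172.]
5 x [26.7, 34.4, 8.8] [-0.0038, 0.0075, 0.0298] -> [464. 198.  73.]
   q [-0.29  0.68 -0.16  1.9   0.    0.69  0.93] err 0.06 0.0 margin 0.46
10 x [0.1, -2.8, -4.4] [-0.1343, -0.0, -0.0217] -> [460. 153.  92.]
   q [ 1.08  1.54 -1.08  2.02 -0.15  0.55  2.07] err 0.01 0.0 margin 0.17
2 x [0.4, 10.8, -2.3] [0.0, 0.0, 0.0] -> [460. 153. 114.]
4 x [2.7, -3.2, -17.0] [0.0, 0.0, 0.0] -> [444.  85. 116.]
   q [ 1.19  1.47 -1.07  1.99 -0.15  0.72  2.06] err 0.02 0.0 margin 0.18
2 x [0.9, 27.4, -5.8] [0.0, 0.0, 0.0] -> [444.  85. 172.]
```

```bash
python3 - <<'E'
from plan import *
a=rel(*pose(*gt(-60,0,40)),n=6);b=rel(*pose(*gt(-60,115,14)),a,n=5)
E
```

```text
6 x [21.3, 8.2, 2.8] [0.0003, 0.0063, 0.0001] -> [453.  68.  99.]
5 x [-0.8, 23.0, 5.1] [0.0, 0.0, 0.0] -> [462. 182.  73.]
```

```bash
echo '{"deltas": [[21.3, 8.2, 2.8, 0, 0.006, 0, 0], [21.3, 8.2, 2.8, 0, 0.006, 0, 0], [21.3, 8.2, 2.8, 0, 0.006, 0, 0], [21.3, 8.2, 2.8, 0, 0.006, 0, 0], [21.3, 8.2, 2.8, 0, 0.006, 0, 0], [21.3, 8.2, 2.8, 0, 0.006, 0, 0], [-0.8, 23, 5.1, 0, 0, 0, 0], [-0.8, 23, 5.1, 0, 0, 0, 0], [-0.8, 23, 5.1, 0, 0, 0, 0], [-0.8, 23, 5.1, 0, 0, 0, 0], [-0.8, 23, 5.1, 0, 0, 0, 0], [0, 0, 0, 0, 0, 0, 0]]}' | python3 nudge.py>/dev/null;echo '{"deltas": [[0, 0, 0, 0, 0, 0, 0], [0, 0, 0, 0, 0, 0, 0]]}' | python3 nudge.py>/dev/null; python3 -c "from plan import *;ts()"; python3 cakes.py;  python3 flip.py -60 115 14 4 1.36 0|grep x
```

```text
turner g [-59.9 113.7  60.8] above plate 14.8 dyaw,pitch,roll [-0.001 -0.002  0.001] F [-0.1 -0.4 -2.9] t 25.1
top bbox [248 165  24  24 452] g [50. 74.] HSV [ 15. 151. 207.] pale 0.89
top bbox [319 176  24  24 381] g [  32. -140.] HSV [ 22.  98. 231.] pale 0.88
top bbox [236 199  19  23 288] g [-50. 107.] HSV [ 23.  93. 239.] pale 0.99
side bbox [229 192  26  14 294] g [  30. -130.] HSV [ 23. 111. 225.] pale 0.81
side bbox [199 230  30  18 423] g [50. 85.] HSV [ 17. 154. 200.] pale 0.5
side bbox [237 235  31  18 434] g [-49.  96.] HSV [ 21. 117. 213.] pale 0.67
1 x [0.1, 1.2, 0.8] [0.0014, 0.0025, -0.0012] -> [462. 182.  73.]
10 x [0.7, -2.8, -4.4] [-0.1343, 0.0, -0.0217] -> [459. 138.  92.]
2 x [0.4, 10.8, -2.3] [0.0, 0.0, 0.0] -> [459. 138. 114.]
4 x [2.7, -3.2, -17.0] [0.0, 0.0, 0.0] -> [453.  68. 116.]
2 x [0.9, 27.4, -5.8] [0.0, 0.0, 0.0] -> [453.  68. 172.]
```

```bash
echo '{"deltas": [[0.7, -2.8, -4.4, -0.134, 0, -0.0217, 0], [0.7, -2.8, -4.4, -0.134, 0, -0.0217, 0], [0.7, -2.8, -4.4, -0.134, 0, -0.0217, 0], [0.7, -2.8, -4.4, -0.134, 0, -0.0217, 0], [0.7, -2.8, -4.4, -0.134, 0, -0.0217, 0], [0.7, -2.8, -4.4, -0.134, 0, -0.0217, 0], [0.7, -2.8, -4.4, -0.134, 0, -0.0217, 0], [0.7, -2.8, -4.4, -0.134, 0, -0.0217, 0], [0.7, -2.8, -4.4, -0.134, 0, -0.0217, 0], [0.7, -2.8, -4.4, -0.134, 0, -0.0217, 0], [0, 0, 0, 0, 0, 0, 0], [0, 0, 0, 0, 0, 0, 0]]}' | python3 nudge.py>/dev/null;python3 -c "from plan import *;ts()"; echo '{"deltas": [[0.4, 10.8, -2.3, 0, 0, 0, 0], [0.4, 10.8, -2.3, 0, 0, 0, 0], [0, 0, 0, 0, 0, 0, 0], [2.7, -3.2, -17, 0, 0, 0, 0], [2.7, -3.2, -17, 0, 0, 0, 0], [2.7, -3.2, -17, 0, 0, 0, 0], [2.7, -3.2, -17, 0, 0, 0, 0], [0, 0, 0, 0, 0, 0, 0], [0.9, 27.4, -5.8, 0, 0, 0, 0], [0.9, 27.4, -5.8, 0, 0, 0, 0], [0, 0, 0, 0, 0, 0, 0], [0, 0, 0, 0, 0, 0, 0]]}' | python3 nudge.py>/dev/null;  python3 -c "from plan import *;ts()"; python3 cakes.py
python3 - <<'E'
from plan import *
a=rel(*pose(*gt(-80,-139,60,pitch=.06)))
b=rel(*pose(*gt(-80,-139,5,pitch=.06)),a,n=3)
q=ctrl.read_state()['qpos'];print(ikf(*a,q))
E
```

```text
turner g [-59.4  82.7  89.7] above plate 43.7 dyaw,pitch,roll [-2.000e-03 -1.000e-03  1.357e+00] F [-0.4  1.1 -1.2] t 26.4
turner g [-60.4  14.1 170.9] above plate 124.9 dyaw,pitch,roll [ 0.003 -0.005  1.356] F [-0.1  0.6 -2.2] t 27.6
top bbox [248 165  24  24 452] g [50. 74.] HSV [ 15. 150. 209.] pale 0.89
top bbox [319 176  24  24 345] g [  31. -139.] HSV [ 22. 100. 231.] pale 0.87
top bbox [281 202  13  24 238] g [-58. -14.] HSV [ 15. 141. 215.] pale 0.86
side bbox [228 192  26  14 260] g [  33. -127.] HSV [ 22. 112. 223.] pale 0.81
side bbox [249 218  28  17 371] g [-57.  11.] HSV [ 16. 154. 157.] pale 0.14
side bbox [199 230  30  18 420] g [50. 84.] HSV [ 17. 155. 198.] pale 0.46
10 x [3.0, -14.5, -6.1] [0.1332, 0.0051, 0.0259] -> [424. -70. 126.]
3 x [-4.0, 0.0, 17.9] [0.0, 0.0, 0.0] -> [424. -70.  71.]
(array([ 0.38499051,  0.58697477, -0.42699907,  1.97832744,  0.28329013,
        0.8638945 ,  1.28088054]), np.float64(4.1377188233659346e-05), np.float64(9.017035716909637e-07))
```

```bash
echo '{"deltas": [[3, -14.5, -6.1, 0.133, 0.005, 0.026, 0], [3, -14.5, -6.1, 0.133, 0.005, 0.026, 0], [3, -14.5, -6.1, 0.133, 0.005, 0.026, 0], [3, -14.5, -6.1, 0.133, 0.005, 0.026, 0], [3, -14.5, -6.1, 0.133, 0.005, 0.026, 0], [3, -14.5, -6.1, 0.133, 0.005, 0.026, 0], [3, -14.5, -6.1, 0.133, 0.005, 0.026, 0], [3, -14.5, -6.1, 0.133, 0.005, 0.026, 0], [3, -14.5, -6.1, 0.133, 0.005, 0.026, 0], [3, -14.5, -6.1, 0.133, 0.005, 0.026, 0], [0, 0, 0, 0, 0, 0, 0], [0, 0, 0, 0, 0, 0, 0]]}' | python3 nudge.py>/dev/null;echo '{"deltas": [[0, 0, 0, 0, 0, 0, 0], [0, 0, 0, 0, 0, 0, 0]]}' | python3 nudge.py>/dev/null; python3 - <<'E'
from plan import *
ts();b=rel(*pose(*gt(-80,-138,3,pitch=.06)),n=3)
E
python3 cakes.py
```

```text
turner g [ -80.9 -141.3  105.5] above plate 59.5 dyaw,pitch,roll [-0.006  0.061  0.005] F [ 0.2 -0.9 -2.3] t 29.1
3 x [-4.4, 0.8, 18.4] [0.0022, -0.0005, -0.0016] -> [424. -69.  69.]
top bbox [248 165  24  24 451] g [50. 74.] HSV [ 15. 150. 213.] pale 0.9
top bbox [319 176  24  24 287] g [  30. -140.] HSV [ 21. 103. 230.] pale 0.85
top bbox [270 202  24  24 466] g [-58.   1.] HSV [ 15. 145. 216.] pale 0.9
side bbox [229 192  26  14 295] g [  30. -130.] HSV [ 23. 111. 225.] pale 0.81
side bbox [248 218  29  17 379] g [-57.  11.] HSV [ 17. 157. 198.] pale 0.49
side bbox [199 230  30  18 419] g [50. 84.] HSV [ 17. 155. 200.] pale 0.49
```

```bash
echo '{"deltas": [[-4.4, 0.8, 18.4, 0.002, 0, -0.0016, 0], [-4.4, 0.8, 18.4, 0.002, 0, -0.0016, 0], [-4.4, 0.8, 18.4, 0.002, 0, -0.0016, 0], [0, 0, 0, 0, 0, 0, 0], [-0.9, 0, 4, 0, 0, 0, 0], [-0.2, 0, 1, 0, 0, 0, 0], [0, 0, 0, 0, 0, 0, 0], [0, 0, 0, 0, 0, 0, 0]]}' | python3 nudge.py>/dev/null; python3 - <<'E'
from plan import *
ts()
s=ctrl.read_state();o,R=turner(s);f=E('z',GY).apply([1,0,0]);d=w2g(o)
rel(*pose(o+(70-d[0])*f,R),n=8)
E
```

```text
turner g [ -78.8 -136.7   45.4] above plate -0.6 dyaw,pitch,roll [ 0.003  0.058 -0.001] F [ 0.   0.1 -0.8] t 29.9
8 x [-18.2, -0.1, -4.0] [-0.0, -0.0, 0.0] -> [573. -79.  65.]
```

```bash
echo '{"deltas": [[-0.6, -1, 4.5, 0, 0, 0, 0], [-18.2, 0, -4, 0, 0, 0, 0], [-18.2, 0, -4, 0, 0, 0, 0], [-18.2, 0, -4, 0, 0, 0, 0], [-18.2, 0, -4, 0, 0, 0, 0], [-18.2, 0, -4, 0, 0, 0, 0], [-18.2, 0, -4, 0, 0, 0, 0], [-18.2, 0, -4, 0, 0, 0, 0], [-18.2, 0, -4, 0, 0, 0, 0], [0, 0, 0, 0, 0, 0, 0], [0, 0, 0, 0, 0, 0, 0]]}' | python3 nudge.py>/dev/null; python3 -c "from plan import *;ts()"; python3 cakes.py|grep side;  echo '{"deltas": [[1.3, 0, -4.4, 0, -0.02, 0, 0], [1.3, 0, -4.4, 0, -0.02, 0, 0], [1.3, 0, -4.4, 0, -0.02, 0, 0], [1.4, 0, -8.5, 0, -0.013, 0, 0], [1.4, 0, -8.5, 0, -0.013, 0, 0], [1.4, 0, -8.5, 0, -0.013, 0, 0], [0, 0, 0, 0, 0, 0, 0], [0, 0, 0, 0, 0, 0, 0]]}' | python3 nudge.py>/dev/null; python3 -c "from plan import *;ts()"; python3 cakes.py; python3 flip.py -65 10 14 4 1.36 0
```

```text
turner g [  70.8 -136.6   40.8] above plate -5.2 dyaw,pitch,roll [ 0.004  0.057 -0.001] F [-0.5 -0.4  6.4] t 31.1
side bbox [212 190  25  13 252] g [  82. -138.] HSV [ 21. 119. 211.] pale 0.7
side bbox [248 218  29  17 377] g [-57.  11.] HSV [ 17. 156. 201.] pale 0.53
side bbox [199 230  30  18 419] g [50. 84.] HSV [ 17. 155. 203.] pale 0.56
turner g [  69.5 -136.9   90.2] above plate 44.2 dyaw,pitch,roll [ 0.003 -0.041 -0.001] F [ 0.4  0.3 -2.6] t 31.9
top bbox [248 165  24  24 451] g [50. 74.] HSV [ 15. 150. 211.] pale 0.9
top bbox [270 202  24  24 463] g [-58.   1.] HSV [ 15. 146. 216.] pale 0.9
top bbox [328 208   7  26 153] g [ -70. -148.] HSV [ 13. 142. 101.] pale 0.0
side bbox [214 184  22   5  81] g [  99. -201.] HSV [ 19. 124. 190.] pale 0.63
side bbox [249 218  28  17 377] g [-57.  11.] HSV [ 17. 156. 201.] pale 0.51
side bbox [199 230  30  18 422] g [50. 85.] HSV [ 17. 154. 201.] pale 0.53
5 x [25.7, 29.5, 8.6] [-0.0003, 0.0079, 0.0007] -> [449.  78.  73.]
   q [ 0.08  0.67 -0.41  2.    0.31  0.69  0.97] err 0.06 0.0 margin 0.46
10 x [0.7, -2.8, -4.4] [-0.1343, 0.0, -0.0217] -> [446.  33.  92.]
   q [ 1.17  1.5  -1.06  1.77 -0.03  1.03  2.02] err 0.0 0.0 margin 0.19
2 x [0.4, 10.8, -2.3] [0.0, 0.0, 0.0] -> [446.  33. 114.]
4 x [2.7, -3.2, -17.0] [0.0, 0.0, 0.0] -> [440. -37. 116.]
   q [ 1.24  1.46 -1.06  1.68 -0.03  1.2   2.02] err 0.03 0.0 margin 0.19
2 x [0.9, 27.4, -5.8] [0.0, 0.0, 0.0] -> [440. -37. 172.]
```

```bash
python3 - <<'E'
from plan import *
a=rel(*pose(*gt(-65,-110,44)),n=7);b=rel(*pose(*gt(-65,-25,24)),a,n=4)
E
python3 flip.py -65 -25 24 4 1.36 0;python3 flip.py -65 -25 24 4 1.36 0.1
```

```text
7 x [19.0, 3.9, 1.9] [-0.0002, 0.0056, 0.0005] -> [440. -42. 103.]
4 x [-0.8, 21.2, 4.9] [0.0, 0.0, 0.0] -> [446.  43.  83.]
4 x [32.5, 28.1, 8.3] [-0.0004, 0.0098, 0.0008] -> [446.  43.  83.]
   q [ 0.16  0.65 -0.43  2.01  0.32  0.71  1.02] err 0.09 0.0 margin 0.46
10 x [0.6, -3.4, -3.5] [-0.1343, 0.0, -0.0217] -> [443.  -2.  92.]
   q [ 1.19  1.48 -1.02  1.72 -0.05  1.12  2.06] err 0.0 0.0 margin 0.23
2 x [0.4, 10.8, -2.3] [0.0, 0.0, 0.0] -> [443.  -2. 114.]
4 x [2.7, -3.2, -17.0] [0.0, 0.0, 0.0] -> [438. -71. 116.]
   q [ 1.25  1.44 -1.02  1.61 -0.05  1.29  2.06] err 0.03 0.0 margin 0.23
2 x [0.9, 27.4, -5.8] [0.0, 0.0, 0.0] -> [438. -71. 172.]
4 x [31.5, 26.8, 8.1] [0.0031, 0.0098, -0.0239] -> [446.  32.  83.]
   q [ 0.18  0.65 -0.45  2.02  0.36  0.72  1.09] err 0.1 0.0 margin 0.45
10 x [1.0, -3.4, -3.4] [-0.1343, 0.0, -0.0217] -> [443. -12.  92.]
   q [ 1.12  1.46 -0.98  1.62 -0.06  1.25  2.1 ] err 0.0 0.0 margin 0.27
2 x [0.4, 10.8, -2.3] [0.0, 0.0, 0.0] -> [443. -12. 114.]
4 x [2.7, -3.2, -17.0] [0.0, 0.0, 0.0] -> [445. -82. 116.]
   q [ 1.17  1.43 -0.98  1.5  -0.06  1.42  2.09] err 0.04 0.0 margin 0.27
2 x [0.9, 27.4, -5.8] [0.0, 0.0, 0.0] -> [445. -82. 172.]
```

```bash
echo '{"deltas": [[19, 3.9, 1.9, 0, 0.0056, 0, 0], [19, 3.9, 1.9, 0, 0.0056, 0, 0], [19, 3.9, 1.9, 0, 0.0056, 0, 0], [19, 3.9, 1.9, 0, 0.0056, 0, 0], [19, 3.9, 1.9, 0, 0.0056, 0, 0], [19, 3.9, 1.9, 0, 0.0056, 0, 0], [19, 3.9, 1.9, 0, 0.0056, 0, 0], [-0.8, 21.2, 4.9, 0, 0, 0, 0], [-0.8, 21.2, 4.9, 0, 0, 0, 0], [-0.8, 21.2, 4.9, 0, 0, 0, 0], [-0.8, 21.2, 4.9, 0, 0, 0, 0], [0, 0, 0, 0, 0, 0, 0]]}' | python3 nudge.py>/dev/null;echo '{"deltas": [[0, 0, 0, 0, 0, 0, 0], [0, 0, 0, 0, 0, 0, 0]]}' | python3 nudge.py>/dev/null; python3 -c "from plan import *;ts()"; python3 cakes.py;  python3 flip.py -65 -25 24 4 1.36 0|grep x
```

```text
turner g [-65.  -26.4  70.5] above plate 24.5 dyaw,pitch,roll [ 0.002 -0.    -0.002] F [-0.6  0.  -3. ] t 33.5
top bbox [248 165  24  24 451] g [50. 74.] HSV [ 15. 150. 213.] pale 0.9
side bbox [252 202  28  16 340] g [-49. -73.] HSV [ 22. 116. 215.] pale 0.7
side bbox [249 222  28  13 291] g [-58.  18.] HSV [ 16. 142. 136.] pale 0.11
side bbox [199 230  30  18 423] g [50. 84.] HSV [ 17. 154. 199.] pale 0.49
1 x [-0.0, 1.7, 0.6] [-0.0019, 0.0006, 0.0015] -> [446.  43.  83.]
10 x [0.6, -3.4, -3.5] [-0.1343, 0.0, -0.0217] -> [443.  -2.  92.]
2 x [0.4, 10.8, -2.3] [0.0, 0.0, 0.0] -> [443.  -2. 114.]
4 x [2.7, -3.2, -17.0] [0.0, 0.0, 0.0] -> [438. -71. 116.]
2 x [0.9, 27.4, -5.8] [0.0, 0.0, 0.0] -> [438. -71. 172.]
```

```bash
echo '{"deltas": [[0.6, -3.4, -3.5, -0.134, 0, -0.0217, 0], [0.6, -3.4, -3.5, -0.134, 0, -0.0217, 0], [0.6, -3.4, -3.5, -0.134, 0, -0.0217, 0], [0.6, -3.4, -3.5, -0.134, 0, -0.0217, 0], [0.6, -3.4, -3.5, -0.134, 0, -0.0217, 0], [0.6, -3.4, -3.5, -0.134, 0, -0.0217, 0], [0.6, -3.4, -3.5, -0.134, 0, -0.0217, 0], [0.6, -3.4, -3.5, -0.134, 0, -0.0217, 0], [0.6, -3.4, -3.5, -0.134, 0, -0.0217, 0], [0.6, -3.4, -3.5, -0.134, 0, -0.0217, 0], [0, 0, 0, 0, 0, 0, 0], [0, 0, 0, 0, 0, 0, 0]]}' | python3 nudge.py>/dev/null;python3 -c "from plan import *;ts()"; echo '{"deltas": [[0.4, 10.8, -2.3, 0, 0, 0, 0], [0.4, 10.8, -2.3, 0, 0, 0, 0], [0, 0, 0, 0, 0, 0, 0], [2.7, -3.2, -17, 0, 0, 0, 0], [2.7, -3.2, -17, 0, 0, 0, 0], [2.7, -3.2, -17, 0, 0, 0, 0], [2.7, -3.2, -17, 0, 0, 0, 0], [0, 0, 0, 0, 0, 0, 0], [0.9, 27.4, -5.8, 0, 0, 0, 0], [0.9, 27.4, -5.8, 0, 0, 0, 0], [0, 0, 0, 0, 0, 0, 0], [0, 0, 0, 0, 0, 0, 0]]}' | python3 nudge.py>/dev/null;  python3 -c "from plan import *;ts()"; python3 cakes.py
python3 - <<'E'
from plan import *
a=rel(*pose(np.array([540,-330,140.]),E('z',-.39)))
b=rel(*pose(np.array([545,-357,3]),E('z',-.39)),a)
q=ctrl.read_state()['qpos'];r=ikf(*a,q);print(r);print(ikf(*b,r[0]))
E
```

```text
turner g [-65.  -57.1  89.3] above plate 43.3 dyaw,pitch,roll [ 0.002 -0.     1.355] F [ 0.2  0.3 -1. ] t 34.8
turner g [ -65.3 -125.8  170.6] above plate 124.6 dyaw,pitch,roll [ 0.006 -0.002  1.353] F [-0.8 -0.  -3.3] t 36.0
top bbox [248 165  24  24 452] g [50. 74.] HSV [ 15. 150. 212.] pale 0.9
top bbox [270 202  24  24 463] g [-58.   1.] HSV [ 15. 146. 217.] pale 0.91
top bbox [318 208  10  23 165] g [ -65. -123.] HSV [ 14. 136. 137.] pale 0.06
top bbox [331 208  11  23 192] g [ -64. -161.] HSV [ 15. 137. 219.] pale 0.86
side bbox [262 193  27  14 294] g [ -64. -133.] HSV [ 16. 154. 159.] pale 0.15
side bbox [248 218  29  17 373] g [-57.  11.] HSV [ 17. 158. 198.] pale 0.48
side bbox [199 230  30  18 421] g [50. 84.] HSV [ 17. 155. 198.] pale 0.47
10 x [-2.9, -18.2, -14.9] [0.1283, -0.0216, 0.0479] -> [ 443. -290.  153.]
3 x [-12.2, -7.7, 44.3] [0.0, 0.0, 0.0] -> [ 448. -317.   16.]
(array([ 0.87538122,  0.66192745, -0.57932088,  1.74121612,  0.39989455,
        1.0293537 ,  1.30833466]), np.float64(0.07206675117848589), np.float64(0.0001341561226935585))
(array([ 0.84514153,  0.87077577, -0.48871668,  1.76508129,  0.53825442,
        0.81492497,  1.24438536]), np.float64(0.00031046775823213765), np.float64(8.828468976991223e-07))
```

```bash
echo '{"deltas": [[-2.9, -18.2, -14.9, 0.128, -0.0216, 0.048, 0], [-2.9, -18.2, -14.9, 0.128, -0.0216, 0.048, 0], [-2.9, -18.2, -14.9, 0.128, -0.0216, 0.048, 0], [-2.9, -18.2, -14.9, 0.128, -0.0216, 0.048, 0], [-2.9, -18.2, -14.9, 0.128, -0.0216, 0.048, 0], [-2.9, -18.2, -14.9, 0.128, -0.0216, 0.048, 0], [-2.9, -18.2, -14.9, 0.128, -0.0216, 0.048, 0], [-2.9, -18.2, -14.9, 0.128, -0.0216, 0.048, 0], [-2.9, -18.2, -14.9, 0.128, -0.0216, 0.048, 0], [-2.9, -18.2, -14.9, 0.128, -0.0216, 0.048, 0], [0, 0, 0, 0, 0, 0, 0], [0, 0, 0, 0, 0, 0, 0]]}' | python3 nudge.py>/dev/null;echo '{"deltas": [[0, 0, 0, 0, 0, 0, 0], [0, 0, 0, 0, 0, 0, 0]]}' | python3 nudge.py|head -3; python3 - <<'E'
from plan import *
o,R=turner();print(o.round(1),R.as_euler('ZYX').round(3))
b=rel(*pose(np.array([540,-357,8]),E('z',-.39)),n=4)
E
python3 cakes.py
```

```text
clock: 37.45
eef_pos: [440.9, -290.7, 151.8]
tool_rot: [3.135, -0.164, 2.748]
[ 538.1 -331.   137.9] [-0.394  0.004  0.006]
4 x [-8.1, -6.0, 31.7] [0.0017, -0.001, -0.0008] -> [ 443. -317.   21.]
top bbox [248 165  24  24 453] g [50. 74.] HSV [ 15. 150. 213.] pale 0.9
top bbox [270 202  24  24 463] g [-58.   1.] HSV [ 15. 146. 218.] pale 0.91
top bbox [318 208  24  24 460] g [ -65. -143.] HSV [ 15. 144. 221.] pale 0.93
side bbox [262 193  26  14 297] g [ -64. -133.] HSV [ 17. 155. 196.] pale 0.47
side bbox [248 218  29  16 373] g [-57.  11.] HSV [ 17. 157. 200.] pale 0.49
side bbox [199 230  30  18 419] g [50. 84.] HSV [ 17. 155. 199.] pale 0.48
```

```bash
echo '{"deltas": [[-8.1, -6, 31.7, 0, 0, 0, 0], [-8.1, -6, 31.7, 0, 0, 0, 0], [-8.1, -6, 31.7, 0, 0, 0, 0], [-8.1, -6, 31.7, 0, 0, 0, 0], [0, 0, 0, 0, 0, 0, 0], [0, 0, 0, 0, 0, 0, 0]]}' | python3 nudge.py|head -4; for i in 1 2 3; do echo '{"deltas": [[0, 0, 3, 0, 0, 0, 0], [0, 0, 0, 0, 0, 0, 0]]}' | python3 nudge.py|sed -n '2p;4p'; done
```

```text
clock: 38.15
eef_pos: [443.8, -316.1, 22.8]
tool_rot: [3.136, -0.162, 2.75]
force: [0.2, 0.7, -2.5]
eef_pos: [444.5, -316.3, 21.3]
force: [-0.1, -0.3, -2.0]
eef_pos: [443.4, -316.1, 17.5]
force: [0.3, 0.2, -3.1]
eef_pos: [442.5, -315.7, 14.5]
force: [-3.0, 1.1, 5.2]
```

```bash
echo '{"deltas": [[0, 0, 0, 0, 0, 0, 45], [0, 0, 0, 0, 0, 0, 45], [0, 0, 0, 0, 0, 0, 60], [0, 0, -20, 0, 0, 0, 60], [0, 0, -40, 0, 0, 0, 60], [0, 0, -40, 0, 0, 0, 60], [0, 0, -40, 0, 0, 0, 85], [0, 0, 0, 0, 0, 0, 85], [0, 0, 0, 0, 0, 0, 85]]}' | python3 nudge.py; python3 - <<'E'
from plan import *
from h import onz
s2=dict(eef_pos=[466.2,-327.1,143.6],tool_rot=[-3.138,-.16,2.731])
print(onz('wrist',[473,272],52,s2),onz('wrist',[[505,288],[522,283],[452,275],[487,278]],88,s2))
q=ctrl.read_state()['qpos']
K=np.array([568.5,-196,57.])
for yw in(1.57,1.57+.75,3.10):
    R=E('z',yw)*E('x',np.pi);r=ikf(K+[0,0,60],R,q);print(yw,r);q=r[0]
E
```

```text
clock: 39.65
eef_pos: [463.9, -325.3, 153.0]
tool_rot: [3.138, -0.159, 2.75]
force: [0.3, -0.1, -0.6]
width: 84.9
gripper_force: 0.0
[[ 570.9485441  -191.35736346   52.        ]] [[ 572.08791145 -189.52321958   88.        ]
 [ 573.37621737 -177.07077237   88.        ]
 [ 547.59408667 -221.48609249   88.        ]
 [ 559.75538826 -199.06751003   88.        ]]
1.57 (array([ 0.1554104 ,  0.67378313,  0.20795378,  1.74389807, -0.19144357,
        0.74368491,  0.45971833]), np.float64(0.00031458604141873357), np.float64(1.189700868286539e-06))
2.3200000000000003 (array([ 0.36894529,  0.66479951, -0.13225216,  1.73686606,  0.11969383,
        0.74755992,  0.9257667 ]), np.float64(0.1270420534941862), np.float64(0.0002806704950088474))
3.1 (array([ 0.58963039,  0.70538046, -0.49242513,  1.72998084,  0.43408134,
        0.81652317,  1.4236603 ]), np.float64(0.00021927905489687525), np.float64(5.698109128926909e-07))
```

```bash
python3 - <<'E'
from plan import *
R=E('z',1.5)*E('x',np.pi);rel(np.array([570,-193,165.]),R)
E
```

```text
9 x [5.5, 19.3, -1.1] [-0.0107, -0.0155, 0.1385] -> [ 570. -193.  165.]
```

```bash
echo '{"deltas": [[5.5, 19.3, -1.1, -0.0107, -0.0155, 0.1385, 85], [5.5, 19.3, -1.1, -0.0107, -0.0155, 0.1385, 85], [5.5, 19.3, -1.1, -0.0107, -0.0155, 0.1385, 85], [5.5, 19.3, -1.1, -0.0107, -0.0155, 0.1385, 85], [5.5, 19.3, -1.1, -0.0107, -0.0155, 0.1385, 85], [5.5, 19.3, -1.1, -0.0107, -0.0155, 0.1385, 85], [5.5, 19.3, -1.1, -0.0107, -0.0155, 0.1385, 85], [5.5, 19.3, -1.1, -0.0107, -0.0155, 0.1385, 85], [5.5, 19.3, -1.1, -0.0107, -0.0155, 0.1385, 85], [0, 0, 0, 0, 0, 0, 85], [0, 0, 0, 0, 0, 0, 85]]}' | python3 nudge.py>/dev/null; echo '{"deltas": [[0, 0, 0, 0, 0, 0, 85], [0, 0, 0, 0, 0, 0, 85]]}' | python3 nudge.py|head -3; python3 - <<'E'
from h import *
import json
s=ctrl.read_state();w=ctrl.get_image('wrist');t=ctrl.get_image('top');d=ctrl.get_image('side')
json.dump([list(map(float,s['eef_pos'])),list(map(float,s['tool_rot']))],open('s10.json','w'))
r=lambda im,x0,y0,x1,y1,W,H:cv2.resize(im[y0:y1,x0:x1],(W,H),interpolation=2)
a=r(w,140,130,440,355,400,300)         # k 1.333
b=r(t,130,170,230,290,400,480)[:300]   # placeholder
b=r(t,135,180,235,255,400,300)         # k 4  (cup + part of bowl)
c=r(d,180,280,360,415,400,300)         # k 2.222
e=r(t,135,220,235,295,400,300)         # k 4 bowl
cv2.imwrite('pics/m14.png',np.vstack([np.hstack([a,b]),np.hstack([c,e])]));print(s['eef_pos'],s['tool_rot'])
E
```

```text
clock: 40.95
eef_pos: [568.0, -194.1, 163.4]
tool_rot: [-3.138, -0.001, 1.5]
[ 568.01821739 -194.07487379  163.41348562] [-3.13834080e+00 -1.39196583e-03  1.49981401e+00]
```

View pics/m14.png

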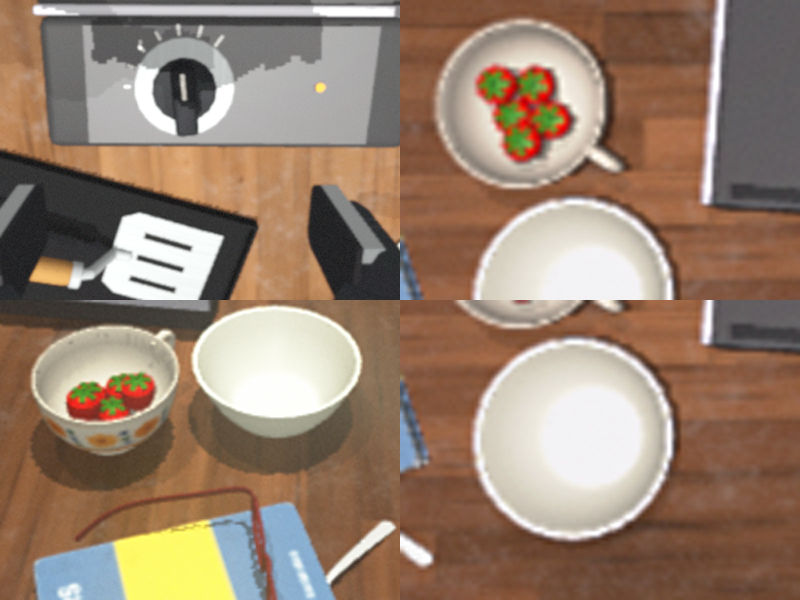

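```bash
python3 - <<'E'
from plan import *
from h import onz,tri,proj
s=ctrl.read_state();p,t=json.load(open('s10.json'));sw=dict(eef_pos=p,tool_rot=t)
W=lambda x,y:(x/1.333+140,y/1.333+130)
print('knob dial',onz('wrist',[W(184,86)],52,sw),'mark',onz('wrist',[W(183,73),W(184,102)],88,sw),onz('wrist',[W(179,62),W(188,133)],[88],sw))
T=lambda x,y:((x-400)/4+135,y/4+180); T2=lambda x,y:((x-400)/4+135,(y-300)/4+220); S=lambda x,y:(x/2.222+180,(y-300)/2.222+280)
m=onz('top',[T(522,103.5)],68)[0];print('mouth',m)
print('mouth tri',tri([('top',T(522,103.5),None),('side',S(106,373),None)]))
for z in(40,55,63): e=onz('top',[T(622,165),T(600,150)],z);print('ear',z,e.round(1),np.degrees(np.arctan2(e[0][1]-m[1],e[0][0]-m[0])))
print('ear tri',tri([('top',T(612,157),None),('side',S(166,345),None)]))
b=onz('top',[T2(573.5,439)],58)[0];print('bowl',b,tri([('top',T2(573.5,439),None),('side',S(277,352),None)]))
print('scale r cup',np.linalg.norm(onz('top',[T(607,103.5)],68)[0]-m),'bowl r',np.linalg.norm(onz('top',[T2(673,439)],58)[0]-b))
E
```

```text
knob dial [[ 572.23381699 -190.90172397   52.        ]] mark [[ 572.32670691 -174.45231802   88.        ]
 [ 571.76719188 -191.28714832   88.        ]] [[ 570.53247234 -168.09116563   88.        ]
 [ 572.84257468 -210.13456521   88.        ]]
mouth [587.63480325 403.48886863  68.        ]
mouth tri (array([589.88521784, 405.53267406,  62.40049739]), np.float64(0.5600699470074062))
ear 40 [[542.8 336.1  40. ]
 [554.4 352.9  40. ]] -123.63299877299785
ear 55 [[541.9 332.2  55. ]
 [553.3 348.8  55. ]] -122.70374013727633
ear 63 [[541.4 330.1  63. ]
 [552.7 346.6  63. ]] -122.24108843578544
ear tri (array([547.86080284, 342.68506522,  43.49542438]), np.float64(0.28102566178083066))
bowl [442.73167092 366.80657821  58.        ] (array([444.41003008, 366.28241644,  60.14564939]), np.float64(0.5535104960332546))
scale r cup 63.21532630568466 bowl r 73.8828131296991
```

```bash
python3 - <<'E'
from plan import *
R=E('z',1.53)*E('x',np.pi);rel(np.array([571.7,-190.5,60.]),R,n=4)
E
```

```text
4 x [0.8, 0.7, 26.0] [-0.0005, -0.0004, -0.0076] -> [ 572. -190.   60.]
```

```bash
echo '{"deltas": [[0.8, 0.7, 26, -0.0005, 0, -0.0076, 85], [0.8, 0.7, 26, -0.0005, 0, -0.0076, 85], [0.8, 0.7, 26, -0.0005, 0, -0.0076, 85], [0.8, 0.7, 26, -0.0005, 0, -0.0076, 85], [0, 0, 0, 0, 0, 0, 85], [0, 0, 0, 0, 0, 0, 85]]}' | python3 nudge.py; for i in 1 2 3; do echo '{"deltas": [[0, 0, 0, 0, 0, 0, 0], [0, 0, 0, 0, 0, 0, 0], [0, 0, 0, 0, 0, 0, 0]]}' | python3 nudge.py|grep -E 'eef|for|wid'; done
```

```text
clock: 41.7
eef_pos: [572.1, -189.9, 60.1]
tool_rot: [-3.142, -0.002, 1.531]
force: [0.0, 0.4, 0.7]
width: 85.2
gripper_force: 0.0
eef_pos: [573.0, -190.0, 61.1]
force: [-0.1, -0.2, 0.1]
width: 43.5
gripper_force: 0.0
eef_pos: [572.9, -189.8, 60.6]
force: [-0.8, -0.2, 3.5]
width: -0.0
gripper_force: 2.5
eef_pos: [572.8, -189.8, 60.6]
force: [-0.4, 0.6, 6.0]
width: -0.2
gripper_force: 2.9
```

```bash
echo '{"deltas": [[0, 0, -20, 0, 0, 0, 85], [0, 0, 0, 0, 0, 0, 85], [0, 0, 0, 0, 0, 0, 85], [0, 0, 0, 0, 0, 0, 85], [0, 0, 0, 0, 0, 0, 85], [-0.5, -1, 21, 0, 0, 0, 85], [0, 0, 21, 0, 0, 0, 85], [0, 0, 0, 0, 0, 0, 85], [0, 0, 0, 0, 0, 0, 85]]}' | python3 nudge.py; for i in 1 2 3; do echo '{"deltas": [[0, 0, 0, 0, 0, 0, 0], [0, 0, 0, 0, 0, 0, 0], [0, 0, 0, 0, 0, 0, 0]]}' | python3 nudge.py|grep -E 'eef|for|wid'; done
```

```text
clock: 43.5
eef_pos: [570.9, -189.9, 37.6]
tool_rot: [-3.141, -0.002, 1.531]
force: [0.0, 0.4, 0.6]
width: 85.2
gripper_force: 0.0
eef_pos: [571.8, -190.3, 38.7]
force: [-0.2, 0.5, -0.4]
width: 43.0
gripper_force: 0.0
eef_pos: [572.2, -190.3, 38.5]
force: [1.9, 0.2, 3.7]
width: 12.9
gripper_force: 61.5
eef_pos: [572.2, -190.3, 38.5]
force: [2.2, -1.0, 5.7]
width: 12.7
gripper_force: 62.0
```

```bash
echo '{"deltas": [[0, 0, -2, 0, 0, 0, 0], [0, 0, 0, 0, 0, -0.14, 0], [0, 0, 0, 0, 0, -0.14, 0], [0, 0, 0, 0, 0, -0.14, 0], [0, 0, 0, 0, 0, -0.14, 0], [0, 0, 0, 0, 0, -0.14, 0]]}' | python3 nudge.py; echo '{"deltas": [[0, 0, 0, 0, 0, -0.14, 0], [0, 0, 0, 0, 0, -0.14, 0], [0, 0, 0, 0, 0, -0.14, 0], [0, 0, 0, 0, 0, -0.14, 0], [0, 0, 0, 0, 0, -0.14, 0], [0, 0, 0, 0, 0, -0.10, 0], [0, 0, 0, 0, 0, 0, 0], [0, 0, 0, 0, 0, 0, 0]]}' | python3 nudge.py; python3 -c "
from cell import ctrl;s=ctrl.read_state();print(s['torque'],s['qpos'])"
```

```text
clock: 45.0
eef_pos: [570.3, -190.8, 38.6]
tool_rot: [-3.141, -0.002, 2.236]
force: [2.8, -2.0, -5.3]
width: 13.0
gripper_force: 61.1
clock: 45.8
eef_pos: [569.3, -192.6, 38.6]
tool_rot: [-3.14, -0.003, 3.027]
force: [1.3, -5.1, -5.0]
width: 12.8
gripper_force: 61.2
[-1.2062487  -0.26680011  0.02056432] [ 0.62995218  0.84456664 -0.58244314  1.77357055  0.66460231  0.73299102
  1.14520952]
```

```bash
for i in 1 2 3; do echo '{"deltas": [[0, 0, 0, 0, 0, -0.04, 0], [0, 0, 0, 0, 0, 0, 0], [0, 0, 0, 0, 0, 0, 0]]}' | python3 nudge.py|sed -n '2,4p'; python3 -c "
from cell import ctrl;s=ctrl.read_state();print(s['torque'])"; done
```

```text
eef_pos: [569.3, -192.7, 38.6]
tool_rot: [-3.14, -0.003, 3.066]
force: [1.0, -5.1, -6.3]
[-1.24598729 -0.24691131 -0.13741041]
eef_pos: [569.3, -192.8, 38.6]
tool_rot: [-3.141, -0.003, 3.101]
force: [0.9, -4.4, -5.8]
[-1.11178509 -0.25944268 -1.38807319]
eef_pos: [568.6, -192.6, 38.7]
tool_rot: [-3.141, -0.005, -3.14]
force: [-0.7, -4.9, -3.1]
[-1.12967952  0.19805744 -1.19279967]
```

```bash
echo '{"deltas": [[0, 0, 0, 0, 0, 0, 60], [0, 0, 0, 0, 0, 0, 85], [0, 0, 0, 0, 0, 0, 85], [0, 0, 0, 0, 0, 0, 85], [0, 0, -30, 0, 0, 0, 85], [0, 0, -40, 0, 0, 0, 85], [0, 0, -40, 0, 0, 0, 85], [0, 0, 0, 0, 0, 0, 85], [0, 0, 0, 0, 0, 0, 85]]}' | python3 nudge.py|head -5; python3 cakes.py|grep top; cat > pour.py <<'E'
from plan import *
B=np.array([444,366.5,0]);CUP=(np.array([582,394.4,0]),E('z',-.571))
GC=np.array([0,-64,8.])
def ctool(f): # tool rot in cup frame
    return Rot.from_matrix(np.c_[[0,1,0],[1,0,0],[0,0,-1]]) if f==0 else Rot.from_matrix(np.c_[[0,-1,0],[-1,0,0],[0,0,-1]])
def cpose(o,R,f): return o+R.apply(GC),R*ctool(f)
def pourpose(psi,sg,th,back=25,lz=85):
    R=E('z',psi)*E('y',sg*th);d=E('z',psi).apply([sg,0,0])
    lip=np.array([sg*58,12,68]);return B-back*d+[0,0,lz]-R.apply(lip),R
def mg(q):return float(np.min(np.minimum(q-LO,HI-q)))
E
cat > scan3.py <<'E'
from pour import *
q0=np.array(ctrl.read_state()['qpos'])
for f in(0,1):
    x,R=cpose(*CUP,f)
    best=max((ikf(x,R,q0+np.array([a,0,b,0,c,0,d])) for a in(-1,-.5) for b in(0,.5,1) for c in(-.6,0) for d in(-1,0,1)),key=lambda r:mg(r[0]) if r[1]<1 else -1)
    qg=best[0];print('grasp',f,best[0].round(2),round(best[1],2),round(mg(qg),2))
    if best[1]>1: continue
    for sg in(1,-1):
      for psi in np.arange(-3.14,3.14,.262):
        q=qg;m=9;ok=0;wz=999
        o1,R1=pourpose(psi,sg,0)
        d=(psi+.571+np.pi)%(2*np.pi)-np.pi
        for k in range(1,9):
            R=E('z',-.571+d*k/8);o=CUP[0]+(o1-CUP[0])*k/8+[0,0,40*(1-k/8)];q,e,er=ikf(*cpose(o,R,f),q)
        if e>1: continue
        qs=q;m=mg(q)
        for th in np.arange(.15,1.9,.15):
            x,R=cpose(*pourpose(psi,sg,th),f);q,e,er=ikf(x,R,q)
            if e>1 or er>.01: break
            ok=th;m=min(m,mg(q));wz=min(wz,(x-375*R.apply([0,0,1]))[2])
        if ok>1.5: print(f,sg,round(psi,2),'th',round(ok,2),'m',round(m,2),'wristz',round(wz),'qs',qs.round(1),'q',q.round(1))
E
timeout 200 python3 scan3.py
```

```text
clock: 47.6
eef_pos: [571.7, -190.1, 151.0]
tool_rot: [3.141, 0.002, -3.132]
force: [-1.1, 0.3, -0.9]
width: 84.7
top bbox [248 165  24  24 452] g [50. 74.] HSV [ 15. 150. 210.] pale 0.9
top bbox [267 206  24  24 461] g [-68.   9.] HSV [ 15. 146. 216.] pale 0.9
top bbox [318 207  24  25 461] g [ -65. -143.] HSV [ 15. 146. 193.] pale 0.64
grasp 0 [-0.86  0.92  0.46  1.67 -0.59  0.69 -0.67] 0.02 0.46
0 1 -1.04 th 1.8 m 0.0 wristz 70 qs [-1.3  0.8  0.6  2.  -0.8  0.5 -1.2] q [ 0.2  1.4 -0.5  1.8 -1.   1.3 -0.2]
0 1 -0.78 th 1.8 m 0.13 wristz 70 qs [-1.2  0.8  0.5  2.1 -0.8  0.5 -0.9] q [-0.1  1.4 -0.2  1.6 -0.9  1.7 -0.3]
0 1 -0.52 th 1.8 m 0.05 wristz 70 qs [-1.1  0.7  0.4  2.1 -0.7  0.4 -0.7] q [-0.2  1.4 -0.2  1.4 -0.8  1.9 -0.4]
0 1 -0.26 th 1.8 m 0.0 wristz 70 qs [-1.   0.7  0.3  2.2 -0.6  0.3 -0.5] q [-0.   1.5 -0.6  1.2 -0.4  2.  -0.8]
0 1 1.58 th 1.65 m 0.0 wristz 118 qs [-0.5  0.8 -0.1  1.8  0.1  0.5  0.9] q [-1.3  2.   1.3  0.8 -0.1  2.   1.5]
0 1 1.84 th 1.8 m 0.0 wristz 70 qs [-0.4  0.8 -0.2  1.7  0.3  0.6  1. ] q [-1.2  1.6  0.5  0.9  0.7  2.   0.8]
0 1 2.1 th 1.8 m 0.18 wr
[... 2264 characters left out ...]
0.2  2.   1.2  1.6 -0.1]
1 -1 -0.26 th 1.8 m 0.16 wristz 70 qs [-0.1  0.9 -0.7  1.9  0.8  0.7  1.6] q [-1.3  1.4  0.1  2.1  1.5  1.7 -0.4]
1 -1 0.0 th 1.8 m 0.0 wristz 70 qs [-0.1  0.9 -0.8  1.8  0.9  0.8  1.9] q [-1.2  1.5  0.   2.3  1.7  2.  -0.7]
1 -1 0.79 th 1.8 m 0.03 wristz 70 qs [-0.1  1.1 -0.9  1.6  1.   1.   2.6] q [ 0.4  1.9 -0.9  2.3  4.1  1.4  1.3]
1 -1 1.05 th 1.8 m 0.0 wristz 70 qs [-0.2  1.1 -1.   1.5  1.   1.1  2.8] q [ 0.7  2.1 -1.2  2.2  4.1  0.5  1.3]
1 -1 2.62 th 1.8 m 0.0 wristz 70 qs [-1.2  0.9  0.4  1.7 -0.6  0.7 -0.9] q [-0.3  1.5 -0.3  1.  -0.9  2.  -0.7]
1 -1 2.89 th 1.65 m 0.0 wristz 118 qs [-1.1  0.8  0.3  1.8 -0.4  0.6 -0.8] q [-0.1  1.8 -1.2  0.8 -0.   2.  -1.4]
```

```bash
sed -i 's/GC=.*/GC=np.array([0,-67,8.])/' pour.py; python3 - <<'E'
from pour import *
q=np.array(ctrl.read_state()['qpos']);x,R=cpose(*CUP,1)
a=rel(x+[0,0,120],R,n=12);b=rel(x,R,a)
for k in range(1,7):
    pass
r=ikf(*a,q);print(r[0].round(2),r[1]);r=ikf(*b,r[0]);print(r[0].round(2),r[1])
E
```

```text
12 x [-18.6, 42.0, 1.8] [0.0002, -0.0, -0.0825] -> [546. 338. 128.]
3 x [0.0, 0.0, 40.0] [0.0, 0.0, 0.0] -> [546. 338.   8.]
[-0.05  0.92 -1.05  1.59  0.86  1.15  1.27] 0.09902133672577008
[-0.09  1.06 -0.93  1.66  1.    0.98  1.17] 0.24580496816240546
```

```bash
echo '{"deltas": [[-18.6, 42, 1.8, 0, 0, -0.0825, 85], [-18.6, 42, 1.8, 0, 0, -0.0825, 85], [-18.6, 42, 1.8, 0, 0, -0.0825, 85], [-18.6, 42, 1.8, 0, 0, -0.0825, 85], [-18.6, 42, 1.8, 0, 0, -0.0825, 85], [-18.6, 42, 1.8, 0, 0, -0.0825, 85], [-18.6, 42, 1.8, 0, 0, -0.0825, 85], [-18.6, 42, 1.8, 0, 0, -0.0825, 85], [-18.6, 42, 1.8, 0, 0, -0.0825, 85], [-18.6, 42, 1.8, 0, 0, -0.0825, 85], [-18.6, 42, 1.8, 0, 0, -0.0825, 85], [-18.6, 42, 1.8, 0, 0, -0.0825, 85]]}' | python3 nudge.py|head -3;echo '{"deltas": [[0, 0, 0, 0, 0, 0, 85], [0, 0, 0, 0, 0, 0, 85], [0, 0, 0, 0, 0, 0, 85]]}' | python3 nudge.py|head -3; python3 - <<'E'
from pour import *
from h import proj
import cv2
s=ctrl.read_state();print(np.round(s['qpos'],2));x,R=cpose(*CUP,1);rel(x+[0,0,40],R);rel(x,R)
im=ctrl.get_image('wrist');o,Rc=CUP
P=[o+Rc.apply(p) for p in([0,-74,55],[0,-50,60],[0,12,68],[62,12,68],[-62,12,68],[0,74,68])]
print(proj('wrist',P,s).round(0).tolist());cv2.imwrite('pics/ear.png',im)
hsv=cv2.cvtColor(im,cv2.COLOR_BGR2HSV);m=cv2.inRange(hsv,(0,0,150),(179,70,255));k,l,st,ce=cv2.connectedComponentsWithStats(m)
for i in range(1,k):
    if st[i,4]>300: print(st[i],ce[i].round(0))
E
python3 -c "
from h import *
import cv2
for n in('top',):
    im=ctrl.get_image(n);hsv=cv2.cvtColor(im,cv2.COLOR_BGR2HSV);m=cv2.inRange(hsv,(0,0,170),(179,60,255));k,l,st,ce=cv2.connectedComponentsWithStats(m[190:290,140:215])
    for i in range(1,k):
        if st[i,4]>100: print(st[i],ce[i]+[140,190])
"
```

```text
clock: 48.9
eef_pos: [545.3, 339.6, 127.1]
tool_rot: [3.14, -0.001, -2.139]
clock: 49.2
eef_pos: [547.1, 336.6, 127.7]
tool_rot: [3.141, -0.001, -2.144]
[-0.11  0.86 -0.89  1.6   0.74  1.06  1.36]
2 x [-0.3, 0.9, 39.8] [0.0001, -0.0006, -0.001] -> [546. 338.  48.]
3 x [-0.2, 0.6, 39.9] [0.0, -0.0004, -0.0007] -> [546. 338.   8.]
[[275.0, 203.0], [275.0, 235.0], [275.0, 313.0], [196.0, 313.0], [354.0, 313.0], [275.0, 377.0]]
[  316    69   207   203 30043] [418. 174.]
[  17  114  247  142 1872] [131. 190.]
[518 225  34  89 832] [537. 263.]
[ 198  246  160  131 6473] [296. 332.]
[235 250  72  68 952] [255. 274.]
[   0    1   70   64 2243] [170.75300936 223.06642889]
[ 13  54  48  36 890] [171.98764045 261.73033708]
```

```bash
python3 - <<'E'
import cv2,numpy as np
im=cv2.imread('pics/ear.png');h=cv2.cvtColor(im,cv2.COLOR_BGR2HSV)
for y in range(186,262,4): print(y,' '.join('%3d'%h[y,x,1] for x in range(246,312,3)))
E
```

```text
186 143 147 140 138 140 148 151 172 147 154 139 156 142 154 167 122 141 138 141 142 137 141
190 146 138 149 144 159 135 149 158 164 138 146 156 155 151 125 145 139 130 142 146 134 125
194 149 135 145 138 140 136 138 132 153 160 192 147 151 154 146 127 133 132 138 149 128 149
198 142 140 144 142 158 144 155 171 152 149 150 154 159 145 138 132 130 132 142 141 144 143
202 146 145 149 142 151 147 155 143 165 165 167 159 151 141 160 136 133 140 143 146 143 148
206 139 145 152 149 151 168 156 164 150 143 147 129  92 160 152 147 138 149 138 141 142 142
210 158 178 149 160 151 148 154 155 151 136 103  35  38  39 133 140 151 133 141 141 137 138
214 183 134 147 169 151 147 151 153 145 139  70  35  37  37  94 140 144 126 141 137 143 143
218 144 172 149 160 146 151 162 148 137 137  49  38  40  38  87 140 138 123 123 134 140 134
222 139 166 137 143 160 150 134 167 154 136  50  41  35  37  90 135 123 124 132 130 139 135
226 147 140 149 151 156 178 143 171 181 135  45  34  35  37  84 142 114 115 115 120 144 139
230 149 143 134 156 142 155 137 161 150 151  37  35  35  37  94 114 128 119 102 144 139 138
234 123 134 135 182 166 192 151 133 133 167  38  30  31  34 112 134 135 141 146 140 149 168
238 144 124 140 150 135 149 140 145 114  66  37  32  35  35  44  71 101 114 126 154 147 165
242 128 128 158 147 116  71  41  39  34  34  33  30  34  37  34  34  44  90 146 153 129 142
246  67  43  37  31  35  35  34  36  33  36  35  33  35  32  33  37  39  34  36  41  66 126
250  40  38  33  36  34  33  33  35  33  37  38  36  34  33  38  35  36  37  34  33  35  34
254  33  36  36  35  33  33  35  36  36  33  32  36  36  33  35  36  33  31  36  33  33  38
258  37  35  36  34  34  33  33  32  38  36  41  35  42  35  37  39  35  36  35  37  34  35
```

```bash
echo '{"deltas": [[-0.7, 1.6, 40, 0, 0, 0, 85], [-0.7, 1.6, 40, 0, 0, 0, 85], [0, 0.8, 25, 0, 0, 0, 85], [0, 0.8, 15, 0, 0, 0, 85], [0, 0, 0, 0, 0, 0, 85], [0, 0, 0, 0, 0, 0, 85], [0, 0, 0, 0, 0, 0, 0], [0, 0, 0, 0, 0, 0, 0], [0, 0, 0, 0, 0, 0, 0]]}' | python3 nudge.py;for i in 1 2 ; do echo '{"deltas": [[0, 0, 0, 0, 0, 0, 0], [0, 0, 0, 0, 0, 0, 0], [0, 0, 0, 0, 0, 0, 0]]}' | python3 nudge.py|grep -E 'eef|for|wid|rot'; done
```

```text
clock: 50.2
eef_pos: [543.2, 343.0, 10.1]
tool_rot: [3.141, 0.003, -2.142]
force: [-3.2, 1.1, 0.6]
width: 43.7
gripper_force: 1.5
eef_pos: [545.2, 341.9, 9.6]
tool_rot: [-3.14, 0.003, -2.143]
force: [-0.1, 0.8, 2.2]
width: 6.8
gripper_force: 58.8
eef_pos: [545.0, 342.0, 9.5]
tool_rot: [-3.14, 0.003, -2.143]
force: [3.1, -0.4, 4.5]
width: 6.9
gripper_force: 60.0
```

```bash
sed -i 's/GC=.*/GC=np.array([0,-66,9.5])/' pour.py; echo '{"deltas": [[0, 0, -20, 0, 0, 0, 0], [0, 0, -35, 0, 0, 0, 0], [0, 0, -35, 0, 0, 0, 0], [0, 0, -35, 0, 0, 0, 0], [0, 0, -10, 0, 0, 0, 0], [0, 0, 0, 0, 0, 0, 0], [0, 0, 0, 0, 0, 0, 0], [0, 0, 0, 0, 0, 0, 0]]}' | python3 nudge.py; python3 - <<'E'
from pour import *
import cv2
a=cv2.imread('pics/side0.png').astype(int);b=ctrl.get_image('side').astype(int)
d=np.abs(a-b).max(2)[285:345,262:348];print('bowl diff frac',(d>40).mean())
q=np.array(ctrl.read_state()['qpos']);print(q.round(2))
for psi in(-.571,-.45,-.3):
    print('psi',psi);c=None;qq=q
    for th,lz,n in((0,150,6),(.9,110,7),(1.7,88,7)):
        c=rel(*cpose(*pourpose(psi,-1,th,25,lz),1),c,n=n);r=ikf(*c,qq);qq=r[0];print('   ',qq.round(2),round(r[1],1),round(mg(qq),2))
E
```

```text
clock: 51.6
eef_pos: [542.4, 340.7, 141.7]
tool_rot: [3.14, -0.003, -2.142]
force: [0.2, 0.3, -4.9]
width: 7.0
gripper_force: 58.8
bowl diff frac 0.11763565891472869
[-0.11  0.84 -0.9   1.59  0.72  1.08  1.36]
psi -0.571
6 x [18.3, 2.3, 8.4] [0.0003, -0.0004, -0.0] -> [472. 256.  91.]
    [ 0.    0.78 -0.88  1.92  0.81  0.84  1.25] 0.0 0.37
7 x [-0.0, -4.8, -2.4] [0.1286, -0.0, 0.0] -> [492. 243. 119.]
    [-0.83  0.81 -0.37  2.15  1.4   1.19  0.2 ] 0.0 0.32
7 x [-0.0, -3.2, -6.0] [0.1143, -0.0, -0.0] -> [465. 260. 153.]
    [-1.29  1.3  -0.03  1.97  1.26  1.69 -0.13] 0.0 0.29
psi -0.45
6 x [16.5, 1.6, 8.4] [0.0003, -0.0003, -0.0202] -> [485. 260.  92.]
    [ 0.01  0.8  -0.9   1.88  0.82  0.88  1.38] 0.0 0.35
7 x [0.0, -4.8, -2.4] [0.1286, 0.0, 0.0] -> [506. 250. 119.]
    [-0.84  0.8  -0.33  2.21  1.53  1.13  0.19] 0.0 0.26
7 x [0.0, -3.2, -6.0] [0.1143, -0.0, 0.0] -> [478. 263. 153.]
    [-1.31  1.32  0.    2.06  1.36  1.65 -0.23] 0.1 0.33
psi -0.3
6 x [14.1, 0.9, 8.4] [0.0003, -0.0003, -0.0452] -> [500. 267.  92.]
    [ 0.02  0.84 -0.93  1.84  0.84  0.92  1.53] 0.0 0.32
7 x [0.0, -4.8, -2.4] [0.1286, -0.0, 0.0] -> [523. 260. 119.]
    [-0.77  0.8  -0.37  2.27  1.72  1.14  0.18] 0.1 0.2
7 x [0.0, -3.2, -6.0] [0.1143, 0.0, 0.0] -> [493. 270. 153.]
    [-1.27  1.34 -0.04  2.16  1.51  1.72 -0.37] 0.0 0.26
```

```bash
echo '{"deltas": [[18.3, 2.3, 8.4, 0, 0, 0, 0], [18.3, 2.3, 8.4, 0, 0, 0, 0], [18.3, 2.3, 8.4, 0, 0, 0, 0], [18.3, 2.3, 8.4, 0, 0, 0, 0], [18.3, 2.3, 8.4, 0, 0, 0, 0], [18.3, 2.3, 8.4, 0, 0, 0, 0], [0, 0, 0, 0, 0, 0, 0], [0, 0, 0, 0, 0, 0, 0], [0, 0, 0, 0, 0, 0, 0]]}' | python3 nudge.py|head -5; python3 - <<'E'
from pour import *
import cv2
a=cv2.imread('pics/side0.png');b=ctrl.get_image('side');t=ctrl.get_image('top');t0=cv2.imread('pics/top0.png')
for n,im in(('0',a),('1',b)):
    h=cv2.cvtColor(im,cv2.COLOR_BGR2HSV);m=(h[...,1]<75)&(h[...,2]>90)
    print(n,[(y,np.where(m[y,255:360])[0][[0,-1]]+255) for y in(310,318,326,332)])
for n,im in(('0',t0),('1',t)):
    h=cv2.cvtColor(im,cv2.COLOR_BGR2HSV);m=(h[...,1]<75)&(h[...,2]>120)
    print(n,[(y,(np.where(m[y,145:215])[0]+145)[[0,-1]] if m[y,145:215].any() else 0) for y in(240,250,260,270,275,278,280)])
c=None;qq=np.array(ctrl.read_state()['qpos']);print(qq.round(2))
for th,lz,n in((.9,110,7),(1.7,88,7)):
        c=rel(*cpose(*pourpose(-.571,-1,th,25,lz),1),c,n=n);r=ikf(*c,qq);qq=r[0];print('   ',qq.round(2),round(r[1],1),round(mg(qq),2))
E
```

```text
clock: 52.55
eef_pos: [473.2, 258.6, 93.7]
tool_rot: [3.141, 0.003, -2.142]
force: [-0.5, 0.9, -3.4]
width: 6.7
0 [(310, array([255, 342])), (318, array([255, 339])), (326, array([255, 336])), (332, array([280, 337]))]
1 [(310, array([264, 340])), (318, array([266, 337])), (326, array([273, 331])), (332, array([278, 326]))]
0 [(240, array([158, 199])), (250, array([153, 202])), (260, array([154, 202])), (270, array([158, 197])), (275, array([163, 191])), (278, array([168, 185])), (280, 0)]
1 [(240, array([154, 214])), (250, array([151, 214])), (260, array([146, 214])), (270, array([159, 214])), (275, array([166, 214])), (278, array([200, 214])), (280, array([204, 214]))]
[-0.01  0.78 -0.87  1.92  0.81  0.84  1.25]
7 x [0.4, -4.7, -2.1] [0.1287, 0.0004, -0.0002] -> [492. 243. 119.]
    [-0.84  0.81 -0.36  2.15  1.4   1.19  0.21] 0.0 0.32
7 x [-0.0, -3.2, -6.0] [0.1143, -0.0, -0.0] -> [465. 260. 153.]
    [-1.29  1.3  -0.02  1.97  1.25  1.68 -0.13] 0.0 0.3
```

```bash
echo '{"deltas": [[0.4, -4.7, -2.1, 0.1287, 0, 0, 0], [0.4, -4.7, -2.1, 0.1287, 0, 0, 0], [0.4, -4.7, -2.1, 0.1287, 0, 0, 0], [0.4, -4.7, -2.1, 0.1287, 0, 0, 0], [0.4, -4.7, -2.1, 0.1287, 0, 0, 0], [0.4, -4.7, -2.1, 0.1287, 0, 0, 0], [0.4, -4.7, -2.1, 0.1287, 0, 0, 0], [0, 0, 0, 0, 0, 0, 0], [0, 0, 0, 0, 0, 0, 0]]}' | python3 nudge.py|head -5; python3 - <<'E'
from pour import *
qq=np.array(ctrl.read_state()['qpos']);print(qq.round(2))
c=rel(*cpose(*pourpose(-.571,-1,1.7,25,88),1),None,n=10);print(ikf(*c,qq))
E
```

```text
clock: 53.55
eef_pos: [490.5, 243.4, 117.6]
tool_rot: [-2.245, 0.001, -2.14]
force: [0.7, -0.6, -3.2]
width: 6.9
[-0.81  0.82 -0.41  2.16  1.41  1.22  0.19]
10 x [-0.0, -2.5, -4.1] [0.0804, 0.0002, -0.0] -> [465. 260. 153.]
(array([-1.26683639,  1.30094814, -0.06025324,  1.96964816,  1.26433327,
        1.71816805, -0.14103759]), np.float64(0.018955464814564203), np.float64(2.4780541973016142e-05))
```

```bash
echo '{"deltas": [[0, -2.5, -4.1, 0.0804, 0, 0, 0], [0, -2.5, -4.1, 0.0804, 0, 0, 0], [0, -2.5, -4.1, 0.0804, 0, 0, 0], [0, -2.5, -4.1, 0.0804, 0, 0, 0], [0, -2.5, -4.1, 0.0804, 0, 0, 0], [0, -2.5, -4.1, 0.0804, 0, 0, 0], [0, -2.5, -4.1, 0.0804, 0, 0, 0], [0, -2.5, -4.1, 0.0804, 0, 0, 0], [0, -2.5, -4.1, 0.0804, 0, 0, 0], [0, -2.5, -4.1, 0.0804, 0, 0, 0], [0, 0, 0, 0, 0, 0, 0], [0, 0, 0, 0, 0, 0, 0]]}' | python3 nudge.py;echo '{"deltas": [[0, 0, 0, 0, 0, 0, 0], [0, 0, 0, 0, 0, 0, 0], [0, 0, 0, 0, 0, 0, 0], [0, 0, 0, 0, 0, 0, 0], [0, 0, 0, 0, 0, 0, 0]]}' | python3 nudge.py; cat > berries.py <<'E'
from h import *
for n in('side','top'):
    im=ctrl.get_image(n);hsv=cv2.cvtColor(im,cv2.COLOR_BGR2HSV)
    m=cv2.inRange(hsv,(0,150,90),(8,255,255))|cv2.inRange(hsv,(172,150,90),(179,255,255))
    x0,y0,x1,y1=(120,190,400,420) if n=='side' else (120,150,270,310)
    k,l,st,ce=cv2.connectedComponentsWithStats(m[y0:y1,x0:x1])
    for i in range(1,k):
        if st[i,4]>15:
            c=ce[i]+[x0,y0];print(n,c.round(0),st[i],onz(n,c,30)[0].round(0)[:2],onz(n,c,150)[0].round(0)[:2])
E
python3 berries.py
```

```text
clock: 54.75
eef_pos: [466.5, 257.3, 153.8]
tool_rot: [-1.441, 0.003, -2.146]
force: [-0.6, -0.8, -1.8]
width: 6.6
gripper_force: 59.5
clock: 55.25
eef_pos: [465.5, 258.4, 154.1]
tool_rot: [-1.437, 0.002, -2.142]
force: [0.0, 0.8, -1.5]
width: 7.2
gripper_force: 59.5
side [300. 319.] [160 114  43  27 620] [454. 379.] [448. 513.]
side [283. 368.] [141 174  36  16  54] [478. 504.] [468. 615.]
side [229. 375.] [102 182  16   9  19] [569. 527.] [541. 634.]
top [178. 261.] [ 49 106  19  10  65] [424. 375.] [429. 340.]
```

```bash
python3 - <<'E'
from pour import *
qq=np.array(ctrl.read_state()['qpos'])
c=rel(*cpose(*pourpose(-.571,-1,.9,25,115),1),None,n=8);r=ikf(*c,qq)
c=rel(*cpose(*pourpose(-.571,-1,0,25,160),1),c,n=8);r=ikf(*c,r[0]);print(r)
c=rel(*cpose(CUP[0]+[0,0,60],CUP[1],1),c,n=7);r=ikf(*c,r[0]);print(r)
E
```

```text
8 x [-0.2, 2.9, 4.6] [-0.1005, 0.0, -0.0002] -> [492. 243. 124.]
8 x [0.0, 4.1, 1.1] [-0.1125, 0.0, 0.0] -> [472. 256. 101.]
(array([ 0.08108661,  0.83691491, -1.0445786 ,  1.91153941,  0.90277503,
        0.95775905,  1.16524934]), np.float64(0.018445126928109616), np.float64(4.0849258424380604e-05))
7 x [-15.7, -2.6, 4.6] [0.0, 0.0, -0.0] -> [546. 339.  70.]
(array([-0.07022477,  0.98239205, -0.98752625,  1.62948056,  0.92134404,
        1.05882523,  1.22806236]), np.float64(0.004586536870985101), np.float64(3.400382931952478e-06))
```

```bash
echo '{"deltas": [[-0.2, 2.9, 4.6, -0.1005, 0, 0, 0], [-0.2, 2.9, 4.6, -0.1005, 0, 0, 0], [-0.2, 2.9, 4.6, -0.1005, 0, 0, 0], [-0.2, 2.9, 4.6, -0.1005, 0, 0, 0], [-0.2, 2.9, 4.6, -0.1005, 0, 0, 0], [-0.2, 2.9, 4.6, -0.1005, 0, 0, 0], [-0.2, 2.9, 4.6, -0.1005, 0, 0, 0], [-0.2, 2.9, 4.6, -0.1005, 0, 0, 0]]}' | python3 nudge.py>/dev/null; echo '{"deltas": [[0, 4.1, 1.1, -0.1125, 0, 0, 0], [0, 4.1, 1.1, -0.1125, 0, 0, 0], [0, 4.1, 1.1, -0.1125, 0, 0, 0], [0, 4.1, 1.1, -0.1125, 0, 0, 0], [0, 4.1, 1.1, -0.1125, 0, 0, 0], [0, 4.1, 1.1, -0.1125, 0, 0, 0], [0, 4.1, 1.1, -0.1125, 0, 0, 0], [0, 4.1, 1.1, -0.1125, 0, 0, 0], [0, 0, 0, 0, 0, 0, 0], [0, 0, 0, 0, 0, 0, 0]]}' | python3 nudge.py; python3 - <<'E'
from pour import *
c=rel(*cpose(CUP[0]+[0,0,60],CUP[1],1),None,n=7);c=rel(*cpose(CUP[0]+[0,0,8],CUP[1],1),c,n=3)
E
python3 berries.py
```

```text
clock: 57.15
eef_pos: [471.2, 254.4, 100.5]
tool_rot: [-3.14, -0.002, -2.145]
force: [0.0, 0.6, -2.1]
width: 6.7
gripper_force: 59.2
7 x [-16.0, -2.5, 4.4] [-0.0003, -0.0002, -0.0004] -> [546. 339.  70.]
3 x [0.0, 0.0, 17.3] [0.0, 0.0, 0.0] -> [546. 339.  18.]
side [300. 319.] [160 114  43  27 618] [454. 379.] [448. 513.]
side [290. 369.] [156 174  21  16  41] [466. 506.] [458. 617.]
```

```bash
echo '{"deltas": [[-16, -2.5, 4.4, 0, 0, 0, 0], [-16, -2.5, 4.4, 0, 0, 0, 0], [-16, -2.5, 4.4, 0, 0, 0, 0], [-16, -2.5, 4.4, 0, 0, 0, 0], [-16, -2.5, 4.4, 0, 0, 0, 0], [-16, -2.5, 4.4, 0, 0, 0, 0], [-16, -2.5, 4.4, 0, 0, 0, 0], [0, 0, 17.3, 0, 0, 0, 0], [0, 0, 17.3, 0, 0, 0, 0], [0, 0, 17.3, 0, 0, 0, 0], [0, 0, 0, 0, 0, 0, 0], [0, 0, 0, 0, 0, 0, 0]]}' | python3 nudge.py|sed -n '2,4p'; for i in 1 2 3; do echo '{"deltas": [[0, 0, 3, 0, 0, 0, 0], [0, 0, 0, 0, 0, 0, 0], [0, 0, 0, 0, 0, 0, 0]]}' | python3 nudge.py|sed -n '2,4p'; done
```

```text
eef_pos: [546.5, 340.4, 18.0]
tool_rot: [-3.142, -0.0, -2.142]
force: [-0.5, 0.5, -1.9]
eef_pos: [547.6, 341.1, 16.4]
tool_rot: [-3.141, 0.002, -2.143]
force: [0.6, 0.4, -1.3]
eef_pos: [547.2, 341.0, 12.8]
tool_rot: [-3.141, 0.001, -2.142]
force: [0.0, -0.3, -3.4]
eef_pos: [547.4, 341.3, 10.1]
tool_rot: [-3.141, 0.002, -2.142]
force: [-1.1, -0.6, 1.2]
```

```bash
echo '{"deltas": [[0, 0, 0.5, 0, 0, 0, 25], [0, 0, 0, 0, 0, 0, 25], [0, 0, 0, 0, 0, 0, 30], [0, 0, -15, 0, 0, 0, 30], [0, 0, -30, 0, 0, 0, 30], [0, 0, -40, 0, 0, 0, 60], [0, 0, -40, 0, 0, 0, 60], [0, 0, -40, 0, 0, 0, 85], [0, 0, 0, 0, 0, 0, 85]]}' | python3 nudge.py|head -3; python3 - <<'E'
from plan import *
s=ctrl.read_state();rel(np.array([430,-150,260.]),E('xyz',s['tool_rot']))
E
```

```text
clock: 60.25
eef_pos: [548.9, 344.7, 181.8]
tool_rot: [-3.138, 0.013, -2.142]
11 x [43.6, -15.2, -7.6] [0.0, 0.0, 0.0] -> [ 430. -150.  260.]
```

```bash
echo '{"deltas": [[43.6, -15.2, -7.6, 0, 0, 0, 85], [43.6, -15.2, -7.6, 0, 0, 0, 85], [43.6, -15.2, -7.6, 0, 0, 0, 85], [43.6, -15.2, -7.6, 0, 0, 0, 85], [43.6, -15.2, -7.6, 0, 0, 0, 85], [43.6, -15.2, -7.6, 0, 0, 0, 85], [43.6, -15.2, -7.6, 0, 0, 0, 85], [43.6, -15.2, -7.6, 0, 0, 0, 85], [43.6, -15.2, -7.6, 0, 0, 0, 85], [43.6, -15.2, -7.6, 0, 0, 0, 85], [43.6, -15.2, -7.6, 0, 0, 0, 85], [0, 0, 0, 0, 0, 0, 85]]}' | python3 nudge.py|head -3;echo '{"deltas": [[0, 0, 0, 0, 0, 0, 85], [0, 0, 0, 0, 0, 0, 85]]}' | python3 nudge.py|head -3; python3 berries.py; python3 cakes.py; python3 - <<'E'
from h import *
t0=cv2.imread('pics/top0.png');t=ctrl.get_image('top');cv2.imwrite('pics/tend.png',t);cv2.imwrite('pics/send.png',ctrl.get_image('side'))
for nm,im in(('start',t0),('end',t)):
    g=cv2.cvtColor(im,cv2.COLOR_BGR2HSV);m=((g[...,1]<90)&(g[...,2]>110)).astype(np.uint8)
    for a,b,c,d in((140,182,192,230),(150,228,206,282),(400,190,450,275)):
        k,l,st,ce=cv2.connectedComponentsWithStats(m[b:d,a:c]);i=1+np.argmax(st[1:,4]);print(nm,st[i]+[a,b,0,0,0],(ce[i]+[a,b]).round(1))
    print('knob dark', [ (v:=np.argwhere((g[196:224,356:380,2]<45))).shape[0], np.linalg.eigh(np.cov(v.T))[1][:,1].round(2), np.linalg.eigh(np.cov(v.T))[0].round(1)])
E
```

```text
clock: 61.45
eef_pos: [426.0, -160.2, 257.3]
tool_rot: [-3.141, -0.002, -2.154]
clock: 61.65
eef_pos: [428.3, -151.6, 257.5]
tool_rot: [-3.141, 0.002, -2.14]
side [300. 319.] [162 114  41  27 622] [453. 378.] [447. 513.]
side [295. 373.] [174 178   3  12  16] [457. 515.] [450. 624.]
top [180. 251.] [ 48  89  27  27 294] [454. 370.] [455. 335.]
top bbox [248 165  24  24 453] g [50. 74.] HSV [ 15. 151. 208.] pale 0.89
top bbox [267 205  24  25 462] g [-68.   9.] HSV [ 15. 146. 213.] pale 0.9
top bbox [318 208  24  24 460] g [ -65. -143.] HSV [ 15. 146. 198.] pale 0.71
side bbox [262 193  27  14 293] g [ -64. -133.] HSV [ 17. 153. 183.] pale 0.37
side bbox [252 220  29  17 387] g [-68.  19.] HSV [ 17. 156. 198.] pale 0.47
side bbox [199 230  30  18 422] g [50. 85.] HSV [ 17. 154. 199.] pale 0.48
start [ 144  184   47   43 1096] [165.  205.5]
start [ 153  229   51   51 2049] [177.7 254.2]
start [403 202  33  38 731] [418.4 219.2]
knob dark [30, array([0.06, 1.  ]), array([ 5.1, 14.2])]
end [ 143  183   48   43 1478] [164.9 204.6]
end [ 152  228   51   51 1675] [176.6 253.1]
end [ 400  236   50   39 1477] [424.4 258.5]
knob dark [45, array([-1.  ,  0.05]), array([ 4.4, 13.3])]
```

```bash
echo '{"deltas": [[0, 0, 0, 0, 0, 0, 85], [0, 0, 0, 0, 0, 0, 85], [0, 0, 0, 0, 0, 0, 85], [0, 0, 0, 0, 0, 0, 85]]}' | python3 nudge.py|head -4; python3 -c "from cell import ctrl;print(ctrl.finish_job())"
```

```text
clock: 62.35
eef_pos: [428.2, -153.0, 257.3]
tool_rot: [-3.141, 0.002, -2.142]
force: [-0.2, -0.3, -1.4]
the job is handed in; nothing more can be done
None
```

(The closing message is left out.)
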